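# Change the cutter behind the jar and the pot

## Robot

A 6-joint arm with a two-finger parallel gripper is mounted at the origin on a cart in front of the work surface, level with it; the furniture and walls round the work are solid. World frame = base frame: x ahead of the robot, y to its left, z up, the work surface at z = 0. Lengths are in m, angles in rad, forces in N, time in s.
With the tool pointing down it reaches from about 0.25 to 0.725 m from the base axis. Payload 4 kg.
Tool frame: the origin (TCP) lies midway between the tips of the shut fingers; the grasp point (between the pads) lies 19 mm behind it; z points along the fingers, y is the direction in which the jaws open and shut (so a half turn about z gives the same grasp; the last joint's range is limited). The gripper opens to 85 mm and grips with 20 to 120 N. Pads are 22 mm wide; open, the fingers measure 114 mm over their backs; the gripper's body (76 mm by 85 mm) begins 54 mm behind the grasp point. The pads swing forward as they close: fully open they stand 13 mm farther back than shut.
Start: joints at [1.207, 0.241, 0.005, 1.335, 0, 1.571], TCP at [0.178, 0.467, 0.231] pointing down, gripper open.
Joint ranges: [-2.72, 2.72], [-1.05, 1.87], [-1.09, 1.28], [-1.99, 2.15], [-1.42, 1.44], [-3.14, 3.14]. Speed limits (rad/s): [2.79, 2.79, 3.14, 3.14, 3.14, 3.14].

## Interface

Orientations are given as a unit quaternion [x, y, z, w].
In Python, from workcell import monitor, cams, order gives the robot as it stands.
- The arm moves only by the tool send_rows, never from a script. Its argument "moves" is a list of rows, each a list of 4 numbers: the shift along the tool's x, y, z as a fraction of full scale, then the turn about the tool's z as a fraction of full scale. A call has 1 to 20 rows; each row shifts and turns the commanded pose from where the row before left it, along the tool's axes as they then stand; what a row does not reach is not made up. Full scale, the value 1, is 100 cm for a shift and 0.1 rad for a turn. A row lasts 1/10 s, in which the tool goes at most 50 mm and 8.59 degrees, less where a joint would pass 70% of its speed; a pose out of reach is approached as far as the arm can. A call with a number of a shift or a turn outside -1 to 1 is refused whole. A call with a gripper value outside its range is refused whole. "claw" is the gripper's target within -1 to 1 (fully open at 1, half-way at 0, shut at -1), set as the call begins (left out, the last holds). The fingers move at their own pace and stop on an object; the grip force is fixed at half the most. Time passes only in rows, so rows that do not move let the fingers close. It gives the time, the measured TCP pose, the force and the opening at its end, in the units of the state.
- monitor.get_obs(): the state, without advancing time (a new reading comes with each control period).
- cams.camera(name): name is "side" or "top"; returns (picture, depth): 384x512x3 uint8, blue, green, red; 384x512 float32, m along the optical axis (not along the pixel's ray), 0 where there is no reading.
- cams.camera_info(name): a dict with "intrinsics" (3x3 intrinsics, pixels), "T" (4x4, takes a point from camera to world coordinates). Camera axes: x right, y up, looking along -z (the intrinsics and any distortion apply to the point x, -y, -z); pixel columns grow to the right and rows downward; lengths in m; the calibration is good to about 2 mm. A picture is of the moment at which its call begins. camera_info takes no time and is no camera call.
- order.job_done(): hands the job in, once; it reports no verdict.
The state is a dict: "clock": time; "joint_pos": joint angles; "joint_vel": joint speeds; "tau": joint torques, N m; "eef_pos": TCP position; "tool_rot": TCP orientation; "ft_force": force on the tool from outside, world axes, zero at the start; "ft_torque": the same for the moment, N m; "grip_width": finger opening in m.
Only numpy, scipy, OpenCV 4.12 (cv2) and the standard library are available. Lean on these libraries where they do the work, as an engineer would, in place of code of your own. Each camera call takes 0.05 s, during which the arm holds its last target.

## Task

Clear the jar and the clay pot out of the tray and stand both on the small empty plywood board, then take the small ring cutter from the closed end of the tray and set it down in the middle of the white plaster bat. Put the large ring cutter at the closed end of the tray in the small one's place, and then put the jar and the pot back in the tray, each exactly where it stood at the start. Keep jar and pot upright and leave the tape roll and the wooden rib alone.

Things in the scene. Friction and masses are not known exactly. Their poses are not given: they have to be found in the camera images.
- ware_tray: fixed low wooden tray, a lane 262 mm long (its x) and 96 mm wide (its y) outside, inner width 84 mm, floor 6 mm thick, walls 6 mm thick whose tops are 14 mm above the table; the +x end is closed by a wall of the same height, the -x end (toward the robot) is open. Origin: centre of the underside, on the table. At the start jar and pot (in either order) stand in line on the lane's centre line, about 19 mm and 91 mm on the -x side of the origin, in front of the small cutter
- lane_end (a point): the small cutter's place in the tray: point on the upper face of the tray floor, 59 mm from the tray's origin along its +x, on the centre line, 66 mm before the inner face of the end wall
- side_board: fixed plain plywood board, 180 mm (x) by 130 mm (y), 10 mm thick, lying on the table: the side area. Origin: centre of its underside; its top is 10 mm higher
- plaster_bat: fixed round white plaster disc (bat), 150 mm diameter, 16 mm thick, flat top. Origin: centre of its underside; its top is 16 mm higher
- slip_jar: closed jar with a green lid, pale body, 58 mm diameter, 75 mm high, about 0.16 kg; the sides can be gripped up to 60 mm height. Origin: centre of its underside, z up
- clay_pot: small open grey-brown clay pot with nearly upright sides, 59 mm diameter, 58 mm high, about 0.13 kg; can be gripped across its whole outside. Origin: centre of its underside, z up
- small_cutter: small steel ring cutter, an open ring 48 mm outer diameter, 22 mm high, thin wall, about 0.03 kg; can be gripped across the outside. Origin: centre of its underside
- large_cutter: large steel ring cutter, an open ring 66 mm outer diameter, 26 mm high, thin wall, about 0.03 kg, lying on the table; can be gripped across the outside. Origin: centre of its underside
- tape_roll: roll of tan masking tape lying flat, 96 mm diameter, 25 mm high; a bystander. Origin: centre of its underside
- wood_rib: flat oval wooden rib (shaping tool), 40 x 89 mm, 8 mm thick, lying in front of the tray; a bystander. Origin: centre of its underside

How it is judged:
By the outcome, as a careful person would: the job done as asked, in the order asked, and still so for the second after the job is handed in, with the robot touching nothing.
It also fails if it takes over 125 s, if anything falls off the work surface, if the arm or the gripper's body presses on something with over 40 N, if the wrist force passes 120 N, or if a joint passes its speed limit or range.

## Working session

There is one attempt and no reset: what is moved stays moved. The work goes in short steps, Python scripts to look and compute and a tool call to move; the robot and the scene stay as the last step left them, time stands still between calls to the robot, and variables do not carry over. Pictures are saved under pics/ and viewed, and the job is handed in when it is done.

Besides the shell and the picture viewer there is one more tool, called after "Emit:" as name(argument=value, ...) on one line, values as JSON. send_rows: Moves the arm, as the interface text tells. Its arguments: {"type":"object","properties":{"moves":{"type":"array","items":{"type":"array","items":{"type":"number","minimum":-1,"maximum":1}}},"claw":{"type":"number"}},"required":["moves"]}

```bash
ls; mkdir -p pics
python3 - <<'E'
from workcell import monitor, cams, order
import cv2,numpy as np
o=monitor.get_obs()
for k,v in o.items(): print(k,np.round(v,4))
for n in("top","side"):
    p,d=cams.camera(n); cv2.imwrite(f"pics/{n}0.png",p); np.save(f"{n}0.npy",d); 
    i=cams.camera_info(n); print(n,np.round(i["intrinsics"],2).tolist(),np.round(i["T"],4).tolist(),i.keys())
E
```

```text
pics
clock 0.0
joint_pos [ 1.207   0.2414  0.0037  1.3352 -0.      1.5708]
joint_vel [-0.0014 -0.0002 -0.0006  0.0005  0.0005  0.0003]
tau [ 6.00000e-04 -3.72319e+01  2.52406e+01  1.70000e-02  0.00000e+00
  0.00000e+00]
eef_pos [0.1777 0.4667 0.2304]
tool_rot [ 1.809e-01  9.835e-01 -1.100e-03 -2.000e-04]
ft_force [ 0.2028 -0.5139 -0.2885]
ft_torque [-0.0002 -0.0214  0.0053]
grip_width 0.0855
top [[372.6, 0.0, 257.17], [0.0, 372.6, 193.13], [0.0, 0.0, 1.0]] [[0.0079, 0.983, -0.1832, 0.3382], [-1.0, 0.0075, -0.0025, 0.0147], [-0.0011, 0.1832, 0.9831, 1.0636], [0.0, 0.0, 0.0, 1.0]] dict_keys(['intrinsics', 'T'])
side [[471.94, 0.0, 250.73], [0.0, 471.94, 187.28], [0.0, 0.0, 1.0]] [[0.8974, 0.1642, -0.4096, 0.1154], [-0.4409, 0.3737, -0.8161, -0.828], [0.019, 0.9129, 0.4077, 0.4774], [0.0, 0.0, 0.0, 1.0]] dict_keys(['intrinsics', 'T'])
```

View pics/top0.png

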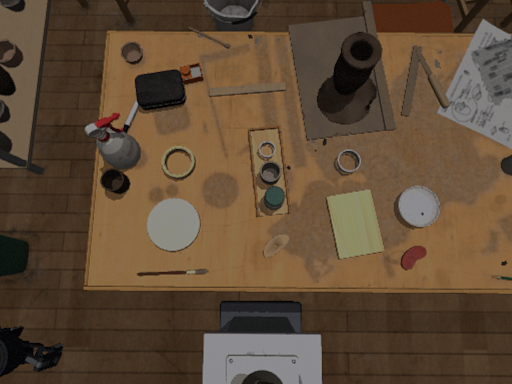

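View pics/side0.png

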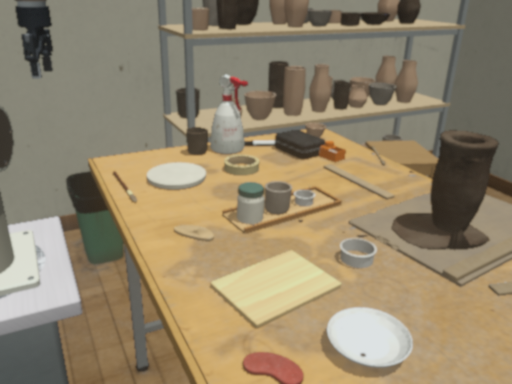

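The top view shows the tray at about (268,170). In it, the jar is nearest the robot at (274,197), the pot is at (270,173) and the small cutter at (266,150). The large cutter is at (348,161), the plywood board at (355,223), the plaster bat at (173,224), the rib at (276,245) and the tape at (178,162). A tall vase stands at (355,70).

```bash
cat > h.py <<'E'
from workcell import monitor, cams, order
import cv2,numpy as np
def world(n,d):
    i=cams.camera_info(n);K=np.array(i["intrinsics"]);T=np.array(i["T"])
    v,u=np.mgrid[0:d.shape[0],0:d.shape[1]]
    P=np.stack([(u-K[0,2])/K[0,0]*d,-(v-K[1,2])/K[1,1]*d,-d],-1)
    return P@T[:3,:3].T+T[:3,3]
def ray(n,uv,z):
    i=cams.camera_info(n);K=np.array(i["intrinsics"]);T=np.array(i["T"])
    uv=np.atleast_2d(uv).astype(float)
    c=np.stack([(uv[:,0]-K[0,2])/K[0,0],-(uv[:,1]-K[1,2])/K[1,1],-np.ones(len(uv))],-1)@T[:3,:3].T
    s=(z-T[2,3])/c[:,2]
    return T[:3,3]+c*s[:,None]
def proj(n,X):
    i=cams.camera_info(n);K=np.array(i["intrinsics"]);T=np.array(i["T"])
    p=(np.atleast_2d(X)-T[:3,3])@T[:3,:3]
    return np.stack([K[0,0]*p[:,0]/-p[:,2]+K[0,2],K[1,1]*-p[:,1]/-p[:,2]+K[1,2]],-1)
E
python3 - <<'E'
from h import *
d=np.load("top0.npy");W=world("top",d)
for n,(u,v) in dict(jar=(274,197),pot=(270,173),table=(225,200),bat=(173,224),board=(355,223),tape=(165,162),traywall=(251,150)).items():print(n,W[v,u].round(4))
p=cv2.imread("pics/top0.png")
cv2.imwrite("pics/t_tray.png",cv2.resize(p[115:265,235:395],None,fx=5,fy=4*1.0,interpolation=cv2.INTER_CUBIC)[:600])
s=cv2.imread("pics/side0.png")
cv2.imwrite("pics/s_tray.png",cv2.resize(s[170:290,215:390],None,fx=4.5,fy=4.5,interpolation=cv2.INTER_CUBIC))
E
```

```text
jar [ 0.5112 -0.028   0.0805]
pot [ 0.594  -0.0194  0.0113]
table [0.5154 0.1103 0.    ]
bat [0.4434 0.2543 0.0134]
board [ 0.4509 -0.2614  0.0065]
tape [0.6223 0.2849 0.0201]
traywall [0.6628 0.0365 0.0119]
```

View pics/t_tray.png

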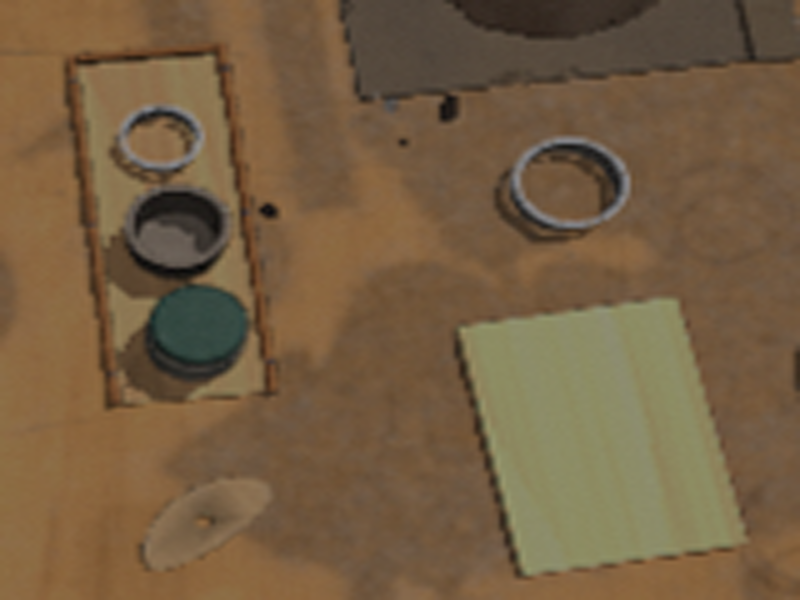

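View pics/s_tray.png

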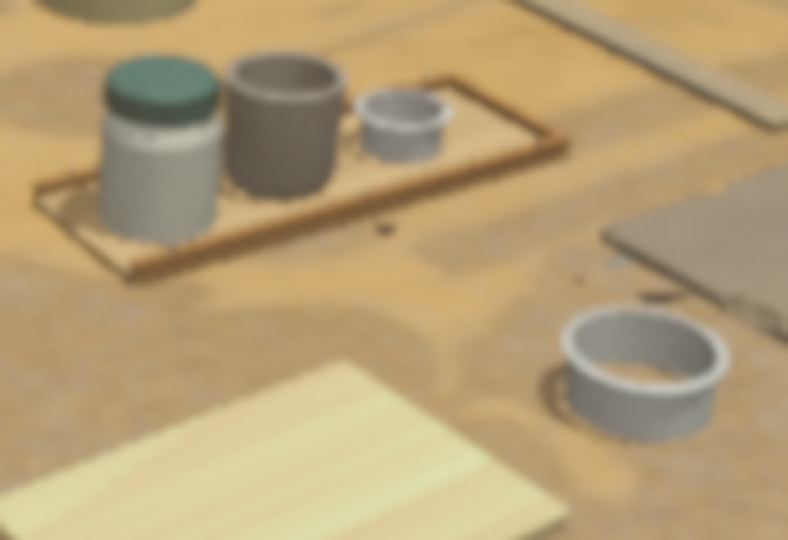

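```bash
cat > m.py <<'E'
from h import *
p=cv2.imread("pics/top0.png");d=np.load("top0.npy");W=world("top",d)
def circ(n,m,z,roi=None,hull=True):
    if roi is not None:
        mm=np.zeros_like(m);a,b,c,e=roi;mm[b:e,a:c]=m[b:e,a:c];m=mm
    cs,_=cv2.findContours(m.astype(np.uint8),cv2.RETR_EXTERNAL,cv2.CHAIN_APPROX_NONE)
    c=max(cs,key=cv2.contourArea)
    X=ray(n,c.reshape(-1,2),z)
    # algebraic circle fit
    A=np.c_[2*X[:,:2],np.ones(len(X))];s=np.linalg.lstsq(A,(X[:,:2]**2).sum(1),rcond=None)[0]
    r=np.sqrt(s[2]+s[0]**2+s[1]**2);res=np.hypot(X[:,0]-s[0],X[:,1]-s[1])-r
    mask=np.zeros(m.shape,np.uint8);cv2.drawContours(mask,[c],-1,1,-1);v,u=np.nonzero(mask);Y=ray(n,np.c_[u,v],z).mean(0)
    return s[:2].round(4),Y[:2].round(4),"diam",round(2*r*1000,1),"res",round(res.std()*1000,1),len(X)
h=cv2.cvtColor(p,cv2.COLOR_BGR2HSV)
def show(n,box,fx):
    a,b,c,e=box
E
python3 - <<'E'
from m import *
for n,(u,v) in dict(lid=(274,194),potrim=(270,164),potin=(268,172),floor=(262,135),wall=(251,150),bat=(173,224),board=(355,223),ring=(348,151),ringS=(267,142),table=(300,180),jarbody=(275,206)).items(): print(n,h[v,u],p[v,u],W[v,u].round(3))
H,S,V=cv2.split(h)
print("lid",circ("top",(H>60)&(H<100)&(S>60),.081,(255,180,295,212)))
print("bat",circ("top",(S<40)&(V>120),.016,(130,180,215,260)))
print("lcut",circ("top",(S<60),.026,(325,140,372,182)))
print("scut",circ("top",(S<60)&(V>90),.028,(255,138,277,161)))
print("pot",circ("top",(S<70),.064,(255,160,284,182)))
m=((H>20)&(H<40)&(V>120)&(S>50));mm=np.zeros_like(m);mm[180:265,320:390]=m[180:265,320:390]
cs,_=cv2.findContours(mm.astype(np.uint8),0,1);c=max(cs,key=cv2.contourArea);X=ray("top",c.reshape(-1,2),.010)
print("board",cv2.minAreaRect(X[:,:2].astype(np.float32)*1000))
Z=W[...,2]
m=(Z>.0035);mm=np.zeros_like(m);mm[120:222,240:296]=m[120:222,240:296]
cv2.imwrite("pics/zt.png",cv2.resize(np.clip(Z[115:265,235:395]*8000,0,255).astype(np.uint8),None,fx=4,fy=4,interpolation=0))
E
```

```text
lid [77 65 75] [67 75 56] [ 0.519 -0.028  0.082]
potrim [21 80 32] [22 29 32] [ 0.61  -0.018  0.051]
potin [ 16  47 103] [ 84  94 103] [ 0.597 -0.014  0.011]
floor [ 16 115 140] [ 77 110 140] [0.711 0.004 0.008]
wall [ 13 152 114] [ 46  76 114] [0.663 0.036 0.012]
bat [ 30  18 140] [130 140 140] [0.443 0.254 0.013]
board [ 29  80 140] [ 96 138 140] [ 0.451 -0.261  0.007]
ring [30 25 31] [28 31 31] [ 0.66  -0.246  0.018]
ringS [120   9  84] [84 81 81] [ 0.683 -0.01   0.027]
table [ 16 137 140] [ 65 105 140] [ 0.577 -0.108 -0.003]
jarbody [21 40 45] [38 43 45] [ 0.489 -0.031  0.069]
lid (array([ 0.5146, -0.0284]), array([ 0.5145, -0.0284]), 'diam', np.float64(48.5), 'res', np.float64(0.7), 51)
bat (array([0.4441, 0.2541]), array([0.4435, 0.2541]), 'diam', np.float64(144.5), 'res', np.float64(0.9), 145)
lcut (array([ 0.6298, -0.2445]), array([ 0.6296, -0.2445]), 'diam', np.float64(67.0), 'res', np.float64(1.1), 65)
scut (array([ 0.6621, -0.0094]), array([ 0.662 , -0.0094]), 'diam', np.float64(46.9), 'res', np.float64(0.9), 47)
pot (array([ 0.5855, -0.0176]), array([ 0.5854, -0.0176]), 'diam', np.float64(57.1), 'res', np.float64(1.2), 60)
board ((451.15301513671875, -259.8514709472656), (179.7195587158203, 127.98436737060547), 10.245908737182617)
```

View pics/zt.png

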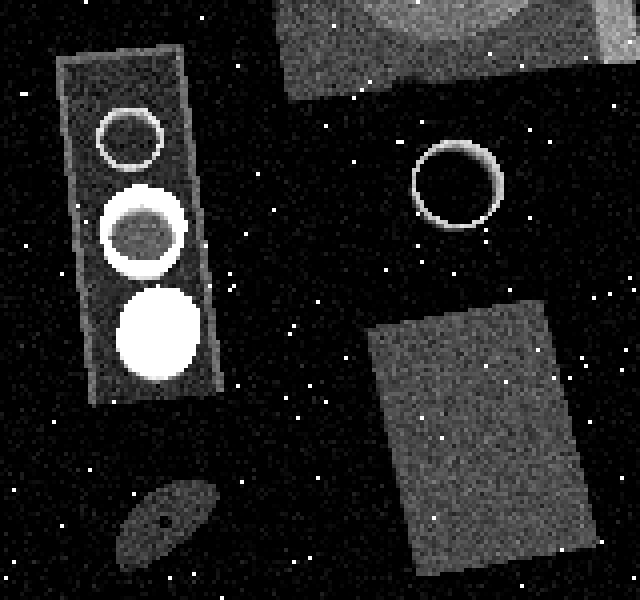

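The height map shows crisp outlines of the tray, both rings, the pot, the jar and the board. I'll fit the tray with it and cross-check against the side view.

```bash
cat > s.py <<'E'
from m import *
Z=cv2.medianBlur(W[...,2].astype(np.float32),3)
def rect(lo,roi,z):
    m=(Z>lo);mm=np.zeros_like(m);a,b,c,e=roi;mm[b:e,a:c]=m[b:e,a:c]
    cs,_=cv2.findContours(mm.astype(np.uint8),0,1);c=max(cs,key=cv2.contourArea);X=ray("top",c.reshape(-1,2),z)
    return cv2.minAreaRect(X[:,:2].astype(np.float32)*1000)
print("tray",rect(.003,(244,118,295,222),.012))
print("board",rect(.0035,(320,180,390,265),.010))
# tray side edges via line fits on wall mask
m=(W[...,2]>.0085)&(W[...,2]<.02);
L=[];R=[]
for v in range(130,210):
    us=[u for u in range(246,292) if m[v,u]]
    if us: L.append((us[0],v));R.append((us[-1],v))
for nm,Q in(("L",L),("R",R)):
    X=ray("top",np.array(Q),.014)[:,:2].astype(np.float32)
    l=cv2.fitLine(X,cv2.DIST_HUBER,0,1e-4,1e-4).ravel();print(nm,np.degrees(np.arctan(l[1]/l[0])),"y at x=.58:",l[3]+(.58-l[2])*l[1]/l[0])
def zc(lo,hi,roi,z):
    a,b,c,e=roi;mm=np.zeros(Z.shape,bool);mm[b:e,a:c]=((W[...,2]>lo)&(W[...,2]<hi))[b:e,a:c]
    return circ("top",mm,z)
print("jar",zc(.073,.09,(255,178,295,215),.081))
print("pot",zc(.055,.075,(250,158,290,184),.064))
print("scut",zc(.019,.035,(255,138,277,159),.028))
print("lcut",zc(.017,.035,(325,140,372,182),.026))
print("bat",zc(.006,.03,(135,185,212,262),.016))
s=cv2.imread("pics/side0.png");hs=cv2.cvtColor(s,cv2.COLOR_BGR2HSV);ds=np.load("side0.npy");Ws=world("side",ds)
def zcs(lo,hi,roi,z):
    a,b,c,e=roi;mm=np.zeros(Z.shape,bool);mm[b:e,a:c]=((Ws[...,2]>lo)&(Ws[...,2]<hi))[b:e,a:c]
    v,u=np.nonzero(mm);X=Ws[v,u];x=X[:,:2];return circ("side",mm,z),((x.max(0)+x.min(0))/2).round(4),(x.max(0)-x.min(0)).round(4)
print("S jar",zcs(.074,.09,(230,178,268,222),.081))
print("S lcut",zcs(.02,.04,(335,232,380,270),.026))
print("S scut",zcs(.022,.035,(290,185,318,208),.028))
print("S pot",zcs(.058,.075,(263,178,295,215),.064))
print("S bat",zcs(.009,.03,(142,155,212,192),.016))
E
python3 s.py
```

```text
tray ((603.3366088867188, -15.87844467163086), (263.0813293457031, 95.9994888305664), 6.3288421630859375)
board ((449.49798583984375, -259.35491943359375), (179.49061584472656, 130.86773681640625), 10.234517097473145)
L 6.305735 y at x=.58: 0.028396498
R 6.3828235 y at x=.58: -0.06505067
jar (array([ 0.5141, -0.0296]), array([ 0.514 , -0.0296]), 'diam', np.float64(51.8), 'res', np.float64(0.8), 55)
pot (array([ 0.5857, -0.0186]), array([ 0.5856, -0.0186]), 'diam', np.float64(57.9), 'res', np.float64(0.9), 60)
scut (array([ 0.6609, -0.0101]), array([ 0.6608, -0.0101]), 'diam', np.float64(46.1), 'res', np.float64(0.8), 44)
lcut (array([ 0.6293, -0.2463]), array([ 0.6292, -0.2463]), 'diam', np.float64(63.9), 'res', np.float64(0.6), 62)
bat (array([0.4428, 0.2526]), array([0.4421, 0.2526]), 'diam', np.float64(147.2), 'res', np.float64(0.9), 150)
S jar ((array([ 0.5113, -0.0379]), array([ 0.5108, -0.0385]), 'diam', np.float64(59.3), 'res', np.float64(2.1), 59), array([ 0.5137, -0.0307]), array([0.0528, 0.0554]))
S lcut ((array([ 0.6283, -0.2481]), array([ 0.6279, -0.2488]), 'diam', np.float64(67.2), 'res', np.float64(1.6), 83), array([ 0.6302, -0.2464]), array([0.0658, 0.0669]))
S scut ((array([ 0.6595, -0.013 ]), array([ 0.6594, -0.0132]), 'diam', np.float64(49.6), 'res', np.float64(1.8), 46), array([ 0.6486, -0.0097]), array([0.0737, 0.049 ]))
S pot ((array([ 0.5847, -0.0235]), array([ 0.5843, -0.0242]), 'diam', np.float64(63.4), 'res', np.float64(2.0), 62), array([ 0.5761, -0.0197]), array([0.0835, 0.0609]))
S bat ((array([0.4416, 0.2462]), array([0.4402, 0.2432]), 'diam', np.float64(154.5), 'res', np.float64(2.6), 131), array([0.4426, 0.2532]), array([0.1477, 0.1524]))
```

Fitted positions:

| Item | Position (m) | Notes |
|---|---|---|
| Tray | (.6035, -.016) | yaw 6.3° |
| Jar | (.514, -.029) | |
| Pot | (.5857, -.0182) | |
| Small cutter | (.6615, -.010) | |
| Large cutter | (.6297, -.2458) | |
| Board | (.450, -.2595) | |
| Bat | (.443, .253) | |

Next I'll write a helper that works out tool-axis shifts.

```bash
cat > go.py <<'E'
import sys
from h import *
from scipy.spatial.transform import Rotation as R
def st():
    o=monitor.get_obs();r=R.from_quat(o["tool_rot"]).as_matrix()
    print("t",round(o["clock"],2),"tcp",np.round(o["eef_pos"],4),"phi",round(float(np.degrees(np.arctan2(r[1,1],r[0,1]))),2),"w",round(o["grip_width"],4),"F",np.round(o["ft_force"],1),"q6",round(o["joint_pos"][5],2),"tilt",np.round(r[:,2],3))
    return o,r
if __name__=="__main__":
    o,r=st(); a=list(map(float,sys.argv[1:]))
    if len(a)==4:
        phi=np.arctan2(r[1,1],r[0,1]);dp=np.radians(a[3])-phi
        print("turn units",round(-dp/.1,3))
        f=np.radians(a[3]);y=np.array([np.cos(f),np.sin(f),0]);x=np.array([-np.sin(f),np.cos(f),0])
        D=np.array(a[:3])-o["eef_pos"];print("after turn: x %.4f y %.4f z %.4f"%(D@x,D@y,-D[2]))
E
python3 go.py .514 -.0288 .16 96.3
```

```text
t 0.1 tcp [0.1777 0.4668 0.2305] phi 69.16 w 0.085 F [-1.1 -0.3  0.2] q6 1.57 tilt [-0.001 -0.002 -1.   ]
turn units -4.737
after turn: x -0.2799 y -0.5295 z 0.0705
```

Emit:
send_rows(moves=[[0,0,0,-0.8],[0,0,0,-0.8],[0,0,0,-0.8],[0,0,0,-0.8],[0,0,0,-0.8],[0,0,0,-0.74]], claw=1)

```text
clock: 0.7
eef_pos: [0.1778, 0.4669, 0.2308]
tool_rot: [-0.057, 0.998, -0.001, -0.0]
ft_force: [-0.2, 0.3, -1.0]
grip_width: 0.0853
```

```bash
python3 go.py .514 -.0288 .16 96.3
```

```text
t 0.7 tcp [0.1778 0.4669 0.2308] phi 96.49 w 0.0853 F [-0.2  0.3 -1. ] q6 1.09 tilt [-0.    -0.001 -1.   ]
turn units 0.034
after turn: x -0.2798 y -0.5296 z 0.0708
```

Emit:
send_rows(moves=[[-0.01,-0.02,0,0],[-0.018,-0.034,0.004,0],[-0.018,-0.034,0.004,0],[-0.018,-0.034,0.004,0],[-0.018,-0.034,0.004,0],[-0.018,-0.034,0.004,0],[-0.018,-0.034,0.004,0],[-0.018,-0.034,0.004,0],[-0.018,-0.034,0.004,0],[-0.018,-0.034,0.004,0],[-0.018,-0.034,0.004,0],[-0.018,-0.034,0.004,0],[-0.018,-0.034,0.004,0],[-0.018,-0.034,0.004,0],[-0.018,-0.034,0.004,0],[-0.012,-0.03,0.01,0],[-0.006,-0.004,0.004,0],[0,0,0,0]])

```text
clock: 2.5
eef_pos: [0.5142, -0.0294, 0.16]
tool_rot: [-0.054, 0.999, 0.0, -0.001]
ft_force: [-0.2, -0.2, 0.0]
grip_width: 0.0852
```

```bash
python3 go.py .514 -.0288 .11 96.3
python3 - <<'E'
from h import *
for n in("top","side"):
    p,d=cams.camera(n); cv2.imwrite(f"pics/{n}1.png",p)
p=cv2.imread("pics/top1.png")[110:260,210:330];s=cv2.imread("pics/side1.png")[100:270,170:370]
cv2.imwrite("pics/c1.png",np.hstack([cv2.resize(p,(320,400)),cv2.resize(s,(470,400))]))
E
```

```text
t 2.5 tcp [ 0.5142 -0.0294  0.16  ] phi 96.2 w 0.0852 F [-0.2 -0.2  0. ] q6 -0.17 tilt [-0.003  0.    -1.   ]
turn units -0.017
after turn: x 0.0002 y 0.0006 z 0.0500
```

View pics/c1.png

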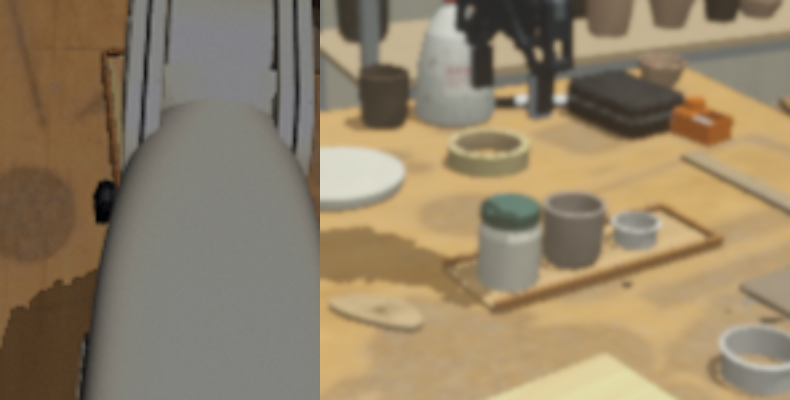

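The arm hides the tray in the top view. The side view shows the open fingers above and around the jar at (510,60), well above its lid. I'll go down, stopping short first to read the force.

Emit:
send_rows(moves=[[0,0.0006,0.02,0],[0,0,0.02,0],[0,0,0.02,0],[0,0,0.015,0],[0,0,0.015,0],[0,0,0.01,0],[0,0,0.01,0],[0,0,0.01,0],[0,0,0.01,0],[0,0,0.008,0],[0,0,0,0],[0,0,0,0]])

```text
clock: 3.8
eef_pos: [0.5144, -0.0282, 0.0232]
tool_rot: [-0.055, 0.998, 0.0, -0.0]
ft_force: [-0.6, -0.2, 0.3]
grip_width: 0.0855
```

```bash
python3 go.py .514 -.0288 .022 96.3
python3 - <<'E'
from h import *
p,d=cams.camera("side"); cv2.imwrite("pics/side2.png",p)
cv2.imwrite("pics/c2.png",cv2.resize(p[130:270,180:370],None,fx=4,fy=4,interpolation=2))
E
```

```text
t 3.8 tcp [ 0.5144 -0.0282  0.0232] phi 96.3 w 0.0855 F [-0.6 -0.2  0.3] q6 -0.16 tilt [-0.  0. -1.]
turn units 0.001
after turn: x 0.0005 y -0.0005 z 0.0012
```

View pics/c2.png

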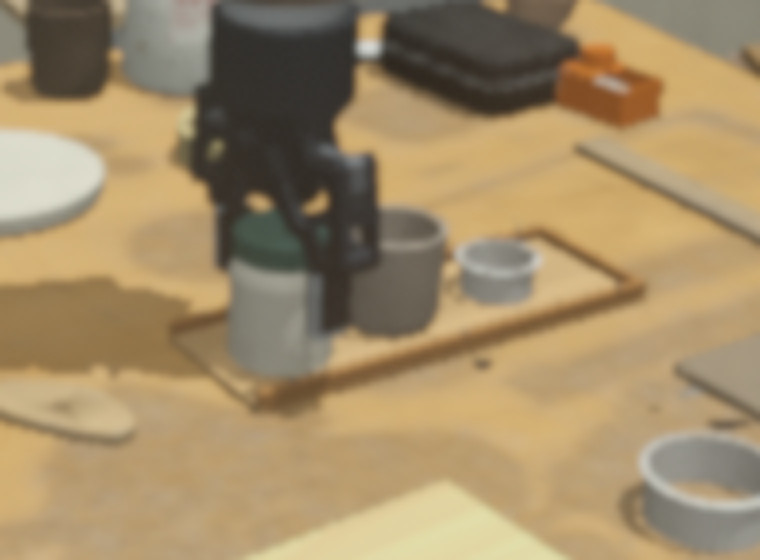

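The fingers stand on either side of the jar, clear of the tray walls (near finger at about (335,300)). I'll close.

Emit:
send_rows(moves=[[0,0,0,0],[0,0,0,0],[0,0,0,0],[0,0,0,0],[0,0,0,0],[0,0,0,0],[0,0,0,0]], claw=-1)

```text
clock: 4.55
eef_pos: [0.5152, -0.0283, 0.0242]
tool_rot: [-0.055, 0.998, -0.0, 0.001]
ft_force: [-1.1, 0.2, 6.2]
grip_width: 0.0546
```

```bash
python3 go.py .514 -.0288 .12 96.3
python3 - <<'E'
from h import *
p,d=cams.camera("side"); cv2.imwrite("pics/side3.png",p)
a=cv2.imread("pics/side2.png")
cv2.imwrite("pics/c3.png",cv2.resize(np.hstack([a[180:240,225:305],p[180:240,225:305]]),None,fx=5,fy=5,interpolation=2))
def j(n):
    h=cv2.cvtColor(cv2.imread(n)[215:230,232:262],cv2.COLOR_BGR2HSV); return h[...,1]
# left edge of jar body, rows 200-228: mean subpixel of gradient
for n in("side0","side2","side3"):
    g=cv2.imread(f"pics/{n}.png",0).astype(float)[210:222,230:246]; print(n,g.mean(0).round(0))
E
```

```text
t 4.55 tcp [ 0.5152 -0.0283  0.0242] phi 96.31 w 0.0546 F [-1.1  0.2  6.2] q6 -0.16 tilt [ 0.002 -0.    -1.   ]
turn units 0.002
after turn: x 0.0012 y -0.0004 z -0.0958
side0 [122. 122. 124. 125. 127. 127. 123. 120. 119. 120. 122. 123. 124. 126.
 128. 130.]
side2 [112. 114. 117. 120. 121. 121. 120. 119. 120. 122. 123. 125. 126. 128.
 130. 131.]
side3 [113. 115. 117. 120. 122. 122. 121. 120. 121. 123. 124. 126. 127. 129.
 131. 132.]
```

View pics/c3.png

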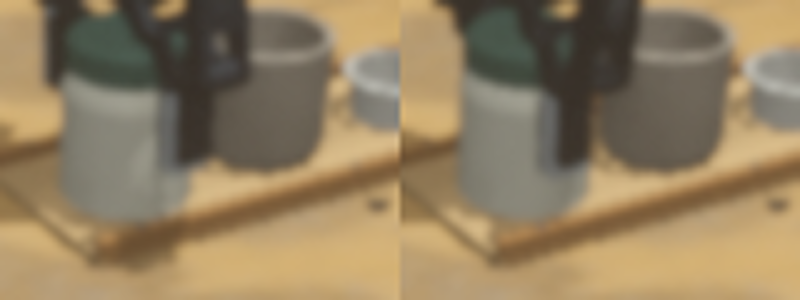

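The jar is gripped (54.6 mm) and hardly moved between the two pictures. I'll lift slightly, check, then carry it.

Emit:
send_rows(moves=[[0,0,-0.002,0],[0,0,-0.005,0],[0,0,-0.01,0],[0,0,-0.015,0],[0,0,-0.02,0],[0,0,-0.02,0],[0,0,-0.015,0],[0,0,-0.01,0],[0,0,0,0]])

```text
clock: 5.5
eef_pos: [0.5156, -0.0282, 0.1221]
tool_rot: [-0.055, 0.998, -0.0, 0.002]
ft_force: [0.4, 0.0, -1.0]
grip_width: 0.0549
```

```bash
python3 go.py .4057 -.2675 .09 96.3
python3 - <<'E'
from h import *
p,d=cams.camera("side"); cv2.imwrite("pics/side4.png",p)
cv2.imwrite("pics/c4.png",cv2.resize(p[100:270,180:370],None,fx=3,fy=3,interpolation=2))
E
```

```text
t 5.5 tcp [ 0.5156 -0.0282  0.1221] phi 96.31 w 0.0549 F [ 0.4  0.  -1. ] q6 -0.16 tilt [ 0.003 -0.    -1.   ]
turn units 0.002
after turn: x 0.1355 y -0.2258 z 0.0321
```

View pics/c4.png

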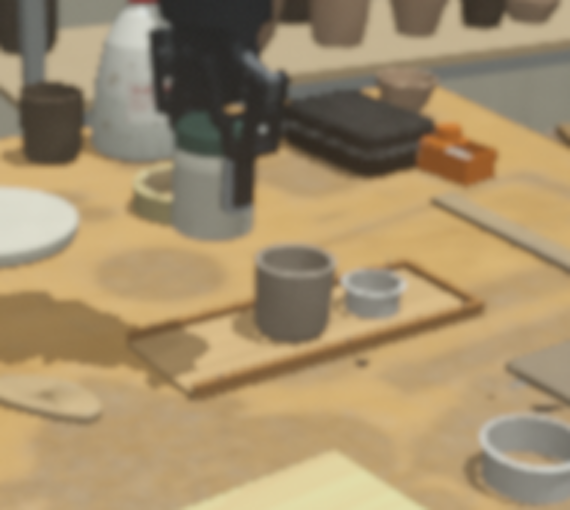

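The jar hangs upright at (215,190) and clears the tray. I'll carry it over the board.

Emit:
send_rows(moves=[[0.006,-0.01,0,0],[0.012,-0.02,0,0],[0.015,-0.025,0,0],[0.018,-0.03,0,0],[0.018,-0.03,0,0],[0.018,-0.03,0,0],[0.018,-0.03,0,0],[0.015,-0.025,0,0],[0.0105,-0.0173,0,0],[0.005,-0.0085,0,0],[0,0,0.02,0],[0,0,0.02,0],[0,0,0.02,0],[0,0,0.015,0],[0,0,0.005,0],[0,0,0,0]])

```text
clock: 7.15
eef_pos: [0.4037, -0.2667, 0.0393]
tool_rot: [-0.055, 0.998, 0.001, -0.001]
ft_force: [-0.4, 0.2, -1.1]
grip_width: 0.0549
```

```bash
python3 go.py .4057 -.2675 .0290 96.3
python3 - <<'E'
from h import *
p,d=cams.camera("side"); cv2.imwrite("pics/side5.png",p)
cv2.imwrite("pics/c5.png",cv2.resize(p[160:340,170:370],None,fx=3,fy=3,interpolation=2))
E
```

```text
t 7.15 tcp [ 0.4037 -0.2667  0.0393] phi 96.34 w 0.0549 F [-0.4  0.2 -1.1] q6 -0.69 tilt [-0.002  0.002 -1.   ]
turn units 0.006
after turn: x -0.0019 y -0.0011 z 0.0103
```

View pics/c5.png

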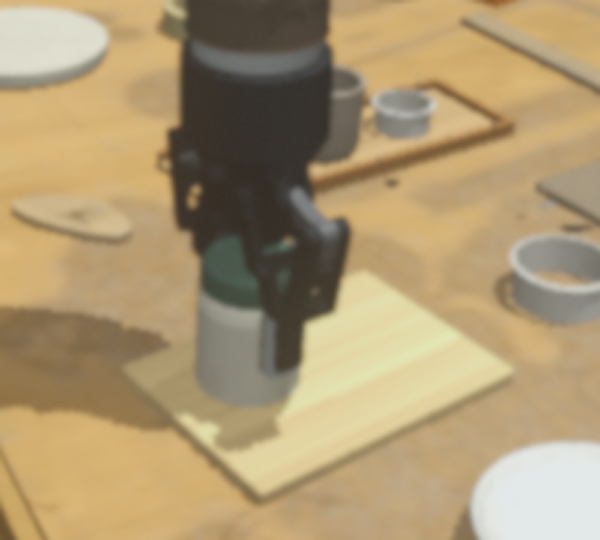

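The jar is about 10 mm above the near half of the board. I'll lower it gently.

Emit:
send_rows(moves=[[-0.001,0,0.004,0],[0,0,0.003,0],[0,0,0.002,0],[0,0,0.001,0],[0,0,0,0],[0,0,0,0]])

```text
clock: 7.8
eef_pos: [0.4056, -0.2674, 0.0304]
tool_rot: [-0.055, 0.998, -0.0, 0.0]
ft_force: [0.3, 0.4, -1.6]
grip_width: 0.0547
```

Emit:
send_rows(moves=[[0,0,0.001,0],[0,0,0.001,0],[0,0,0,0]])

```text
clock: 8.1
eef_pos: [0.4057, -0.2674, 0.0283]
tool_rot: [-0.055, 0.998, -0.0, 0.0]
ft_force: [-0.3, 0.1, -1.6]
grip_width: 0.0548
```

Emit:
send_rows(moves=[[0,0,0.001,0],[0,0,0,0]])

```text
clock: 8.3
eef_pos: [0.4057, -0.2674, 0.0282]
tool_rot: [-0.055, 0.998, -0.0, 0.0]
ft_force: [-1.8, 1.7, 6.8]
grip_width: 0.0544
```

It touches at TCP z 0.0282 (board), which means 0.0242 in the tray. I'll release and rise.

Emit:
send_rows(moves=[[0,0,0,0],[0,0,0,0],[0,0,0,0],[0,0,0,0],[0,0,0,0],[0,0,-0.01,0],[0,0,-0.02,0],[0,0,-0.03,0],[0,0,-0.03,0],[0,0,-0.02,0],[0,0,0,0]], claw=1)

```text
clock: 9.4
eef_pos: [0.4078, -0.2688, 0.1412]
tool_rot: [-0.055, 0.998, -0.002, 0.003]
ft_force: [0.1, 0.2, 0.1]
grip_width: 0.0853
```

```bash
python3 go.py .5857 -.0182 .1385 96.3
python3 - <<'E'
from h import *
p,d=cams.camera("side"); cv2.imwrite("pics/side6.png",p)
cv2.imwrite("pics/c6.png",cv2.resize(p[160:340,170:370],None,fx=3,fy=3,interpolation=2))
E
```

```text
t 9.4 tcp [ 0.4078 -0.2688  0.1412] phi 96.31 w 0.0853 F [0.1 0.2 0.1] q6 -0.69 tilt [ 0.006 -0.004 -1.   ]
turn units 0.002
after turn: x -0.2044 y 0.2295 z 0.0027
```

View pics/c6.png

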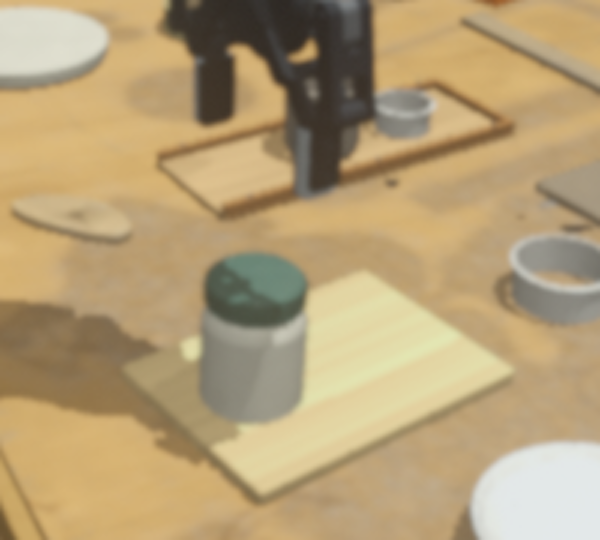

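The jar stands upright on the board at (253,335). Next is the pot.

Emit:
send_rows(moves=[[-0.01,0.011,0,0],[-0.02,0.0225,0,0],[-0.025,0.028,0,0],[-0.025,0.028,0,0],[-0.025,0.028,0,0],[-0.025,0.028,0,0],[-0.025,0.028,0,0],[-0.025,0.028,0,0],[-0.016,0.018,0,0],[-0.009,0.01,0,0],[0,0,0,0],[0,0,0,0]])

```text
clock: 10.65
eef_pos: [0.5831, -0.0173, 0.1364]
tool_rot: [-0.055, 0.998, -0.0, -0.001]
ft_force: [0.2, 0.3, -0.1]
grip_width: 0.0854
```

```bash
python3 go.py .5857 -.0182 .020 96.3
```

```text
t 10.65 tcp [ 0.5831 -0.0173  0.1364] phi 96.29 w 0.0854 F [ 0.2  0.3 -0.1] q6 -0.14 tilt [-0.002 -0.001 -1.   ]
turn units -0.001
after turn: x -0.0025 y -0.0012 z 0.1164
```

Emit:
send_rows(moves=[[-0.0025,-0.0012,0.01,0],[0,0,0.02,0],[0,0,0.02,0],[0,0,0.02,0],[0,0,0.015,0],[0,0,0.01,0],[0,0,0.01,0],[0,0,0.008,0],[0,0,0.003,0],[0,0,0,0],[0,0,0,0]])

```text
clock: 11.75
eef_pos: [0.5872, -0.0176, 0.0218]
tool_rot: [-0.055, 0.998, -0.0, 0.001]
ft_force: [-0.1, 0.6, -0.1]
grip_width: 0.0852
```

```bash
python3 go.py .5857 -.0182 .020 96.3;  python3 - <<'E'
from h import *
p,d=cams.camera("side"); cv2.imwrite("pics/side7.png",p)
cv2.imwrite("pics/c7.png",cv2.resize(p[130:270,210:370],None,fx=4,fy=4,interpolation=2))
E
```

```text
t 11.75 tcp [ 0.5872 -0.0176  0.0218] phi 96.32 w 0.0852 F [-0.1  0.6 -0.1] q6 -0.14 tilt [ 0.001 -0.    -1.   ]
turn units 0.003
after turn: x 0.0016 y -0.0004 z 0.0018
```

View pics/c7.png

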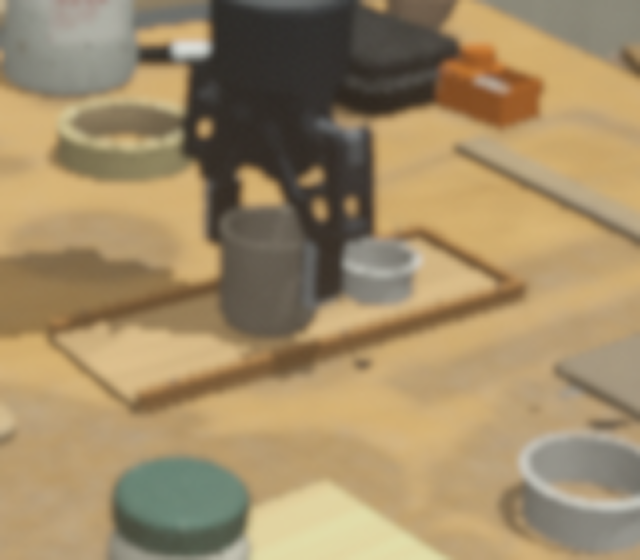

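The fingers straddle the pot and stay clear of the small cutter. Closing.

Emit:
send_rows(moves=[[0,0,0,0],[0,0,0,0],[0,0,0,0],[0,0,0,0],[0,0,0,0],[0,0,0,0],[0,0,0,0]], claw=-1)

```text
clock: 12.5
eef_pos: [0.5874, -0.0179, 0.0222]
tool_rot: [-0.055, 0.998, -0.0, 0.001]
ft_force: [-0.9, -1.2, 5.0]
grip_width: 0.058
```

Emit:
send_rows(moves=[[0,0,-0.002,0],[0,0,-0.005,0],[0,0,-0.01,0],[0,0,-0.015,0],[0,0,-0.02,0],[0,0,-0.02,0],[0,0,-0.015,0],[0,0,-0.01,0],[0,0,0,0]])

```text
clock: 13.4
eef_pos: [0.5879, -0.0176, 0.1203]
tool_rot: [-0.055, 0.998, -0.0, 0.002]
ft_force: [0.2, 0.1, -1.5]
grip_width: 0.0575
```

```bash
python3 go.py .4943 -.2515 .045 96.3
python3 - <<'E'
from h import *
p,d=cams.camera("side"); cv2.imwrite("pics/side8.png",p)
cv2.imwrite("pics/c8.png",cv2.resize(p[100:270,180:370],None,fx=3,fy=3,interpolation=2))
E
```

```text
t 13.4 tcp [ 0.5879 -0.0176  0.1203] phi 96.32 w 0.0575 F [ 0.2  0.1 -1.5] q6 -0.14 tilt [ 0.003 -0.    -1.   ]
turn units 0.003
after turn: x 0.1187 y -0.2223 z 0.0753
```

View pics/c8.png

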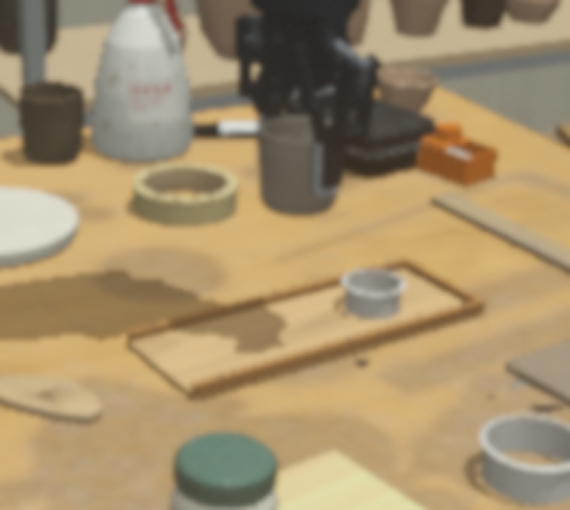

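The pot is held upright at (300,165), clear of the tray. Carrying it to the far half of the board.

Emit:
send_rows(moves=[[0.005,-0.01,0,0],[0.01,-0.02,0,0],[0.016,-0.03,0,0],[0.016,-0.03,0,0],[0.016,-0.03,0,0],[0.016,-0.03,0,0],[0.016,-0.03,0,0],[0.013,-0.024,0,0],[0.0075,-0.013,0,0],[0.003,-0.005,0,0],[0,0,0,0],[0,0,0,0]])

```text
clock: 14.65
eef_pos: [0.4936, -0.2504, 0.1181]
tool_rot: [-0.056, 0.998, 0.0, -0.0]
ft_force: [1.3, 1.2, -1.2]
grip_width: 0.0581
```

```bash
python3 go.py .4943 -.2515 .0272 96.3
```

```text
t 14.65 tcp [ 0.4936 -0.2504  0.1181] phi 96.37 w 0.0581 F [ 1.3  1.2 -1.2] q6 -0.58 tilt [-0.     0.001 -1.   ]
turn units 0.013
after turn: x -0.0006 y -0.0012 z 0.0909
```

Emit:
send_rows(moves=[[0,-0.001,0.01,0],[0,0,0.02,0],[0,0,0.02,0],[0,0,0.02,0],[0,0,0.012,0],[0,0,0.005,0],[0,0,0.002,0],[0,0,0,0],[0,0,0,0]])

```text
clock: 15.55
eef_pos: [0.4942, -0.2526, 0.0302]
tool_rot: [-0.055, 0.998, -0.0, 0.001]
ft_force: [0.5, -0.8, -1.0]
grip_width: 0.0581
```

Emit:
send_rows(moves=[[0,0,0.0015,0],[0,0,0.001,0],[0,0,0.001,0],[0,0,0,0]])

```text
clock: 15.95
eef_pos: [0.4937, -0.2525, 0.0262]
tool_rot: [-0.055, 0.998, -0.0, 0.0]
ft_force: [-0.5, 0.2, 1.5]
grip_width: 0.0577
```

Contact is at z 0.0262, as predicted. Releasing and rising.

Emit:
send_rows(moves=[[0,0,0,0],[0,0,0,0],[0,0,0,0],[0,0,0,0],[0,0,0,0],[0,0,-0.01,0],[0,0,-0.02,0],[0,0,-0.03,0],[0,0,-0.03,0],[0,0,-0.02,0],[0,0,0,0],[0,0,0,0]], claw=1)

```text
clock: 17.15
eef_pos: [0.4937, -0.2524, 0.1364]
tool_rot: [-0.055, 0.998, -0.0, 0.001]
ft_force: [-0.2, -0.6, -0.6]
grip_width: 0.0854
```

```bash
python3 go.py .6615 -.0100 .12 6.3
python3 - <<'E'
from h import *
p,d=cams.camera("side"); cv2.imwrite("pics/side9.png",p)
cv2.imwrite("pics/c9.png",cv2.resize(p[130:340,170:390],None,fx=2.7,fy=2.7,interpolation=2))
E
```

```text
t 17.15 tcp [ 0.4937 -0.2524  0.1364] phi 96.31 w 0.0854 F [-0.2 -0.6 -0.6] q6 -0.58 tilt [ 0.001 -0.001 -1.   ]
turn units 15.71
after turn: x 0.2225 y 0.1934 z 0.0164
```

View pics/c9.png

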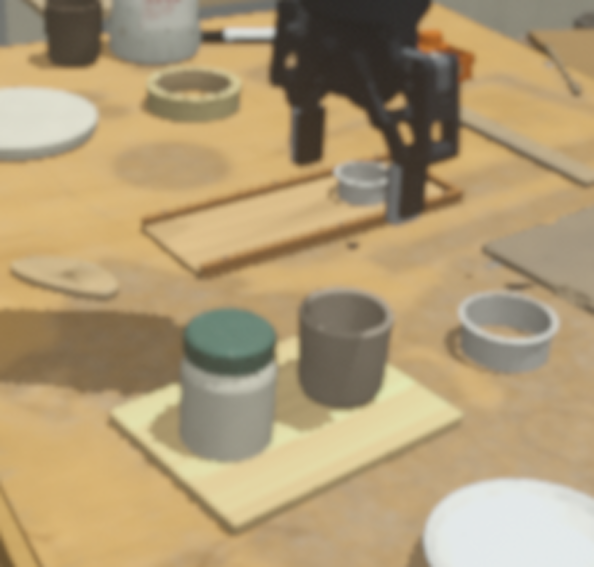

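The pot and jar both stand on the board. I'll turn the jaws along the lane and go over the small cutter.

Emit:
send_rows(moves=[[0,0,0,0.98],[0,0,0,0.98],[0,0,0,0.98],[0,0,0,0.98],[0,0,0,0.98],[0,0,0,0.98],[0,0,0,0.98],[0,0,0,0.98],[0,0,0,0.98],[0,0,0,0.98],[0,0,0,0.98],[0,0,0,0.98],[0,0,0,0.98],[0,0,0,0.98],[0,0,0,0.98],[0,0,0,0.98],[0,0,0,0.03]])

```text
clock: 18.9
eef_pos: [0.4924, -0.2518, 0.1341]
tool_rot: [0.667, 0.745, -0.0, -0.002]
ft_force: [-0.0, -0.4, -0.0]
grip_width: 0.0857
```

Emit:
send_rows(moves=[[0.01,0.01,0,0],[0.02,0.017,0,0],[0.025,0.022,0,0],[0.03,0.026,0,0],[0.03,0.026,0,0],[0.03,0.026,0,0],[0.03,0.026,0,0],[0.025,0.022,0,0],[0.015,0.012,0,0],[0.0075,0.0065,0,0],[0,0,0,0],[0,0,0,0]])

```text
clock: 20.1
eef_pos: [0.6608, -0.0102, 0.1354]
tool_rot: [0.667, 0.745, -0.001, -0.0]
ft_force: [0.8, 0.4, 0.0]
grip_width: 0.0855
```

```bash
python3 go.py .6615 -.0100 .010 6.3
```

```text
t 20.1 tcp [ 0.6608 -0.0102  0.1354] phi 6.32 w 0.0855 F [0.8 0.4 0. ] q6 1.45 tilt [-0.001 -0.    -1.   ]
turn units 0.003
after turn: x 0.0001 y 0.0007 z 0.1254
```

Emit:
send_rows(moves=[[0,0.0006,0.01,0],[0,0,0.02,0],[0,0,0.02,0],[0,0,0.02,0],[0,0,0.02,0],[0,0,0.015,0],[0,0,0.01,0],[0,0,0.006,0],[0,0,0.002,0],[0,0,0,0],[0,0,0,0]])

```text
clock: 21.2
eef_pos: [0.6627, -0.0099, 0.0138]
tool_rot: [0.667, 0.745, 0.001, 0.001]
ft_force: [-0.3, 0.3, 0.7]
grip_width: 0.0854
```

```bash
python3 go.py .6615 -.0100 .010 6.3;  python3 - <<'E'
from h import *
p,d=cams.camera("side"); cv2.imwrite("pics/side10.png",p)
cv2.imwrite("pics/c10.png",cv2.resize(p[130:250,230:370],None,fx=4.5,fy=4.5,interpolation=2))
E
```

```text
t 21.2 tcp [ 0.6627 -0.0099  0.0138] phi 6.3 w 0.0854 F [-0.3  0.3  0.7] q6 1.45 tilt [ 0.002 -0.    -1.   ]
turn units -0.0
after turn: x 0.0000 y -0.0012 z 0.0038
```

View pics/c10.png

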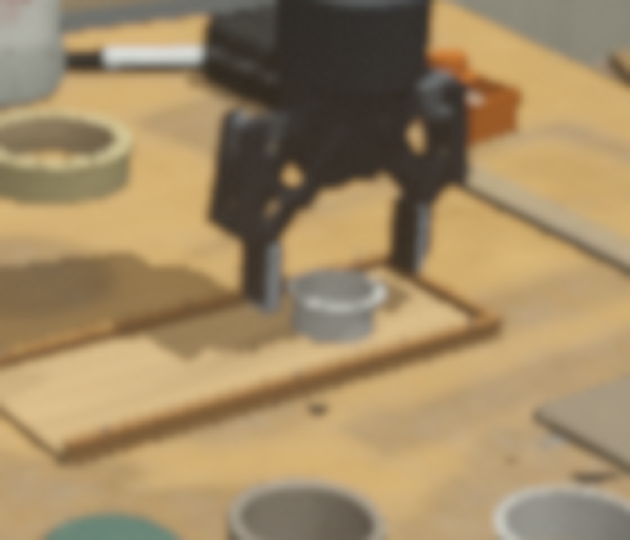

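The fingers straddle the ring along the lane, with its top at about (337,280). I'll go 4 mm lower and close.

Emit:
send_rows(moves=[[0,-0.001,0.003,0],[0,0,0.001,0],[0,0,0,0],[0,0,0,0]])

```text
clock: 21.65
eef_pos: [0.6609, -0.0099, 0.0087]
tool_rot: [0.667, 0.745, -0.0, -0.0]
ft_force: [0.3, 0.2, -0.1]
grip_width: 0.0853
```

Emit:
send_rows(moves=[[0,0,0,0],[0,0,0,0],[0,0,0,0],[0,0,0,0],[0,0,0,0],[0,0,0,0],[0,0,0,0],[0,0,0,0]], claw=-1)

```text
clock: 22.45
eef_pos: [0.6613, -0.0099, 0.0094]
tool_rot: [0.667, 0.745, 0.0, 0.0]
ft_force: [-0.9, 0.6, 5.6]
grip_width: 0.0444
```

```bash
python3 go.py .6615 -.0100 .010 6.3;  python3 - <<'E'
from h import *
p,d=cams.camera("side"); cv2.imwrite("pics/side11.png",p)
cv2.imwrite("pics/c11.png",cv2.resize(p[130:250,230:370],None,fx=4.5,fy=4.5,interpolation=2))
E
```

```text
t 22.45 tcp [ 0.6613 -0.0099  0.0094] phi 6.3 w 0.0444 F [-0.9  0.6  5.6] q6 1.45 tilt [ 0.001 -0.    -1.   ]
turn units 0.0
after turn: x -0.0001 y 0.0002 z -0.0006
```

View pics/c11.png

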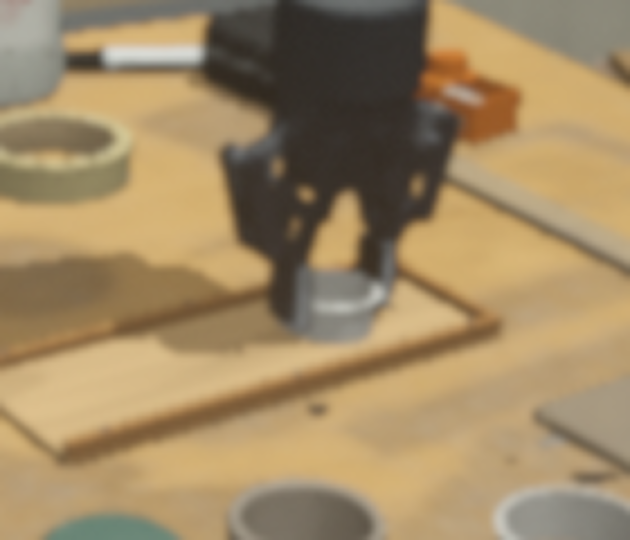

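The ring is gripped. Lift and check.

Emit:
send_rows(moves=[[0,0,-0.002,0],[0,0,-0.005,0],[0,0,-0.01,0],[0,0,-0.015,0],[0,0,-0.02,0],[0,0,-0.02,0],[0,0,-0.01,0],[0,0,0,0],[0,0,0,0]])

```text
clock: 23.4
eef_pos: [0.6607, -0.0099, 0.0904]
tool_rot: [0.667, 0.745, -0.0, -0.0]
ft_force: [-1.0, -0.6, -1.1]
grip_width: 0.0443
```

```bash
python3 go.py .443 .253 .09 6.3;  python3 - <<'E'
from h import *
p,d=cams.camera("side"); cv2.imwrite("pics/side12.png",p)
cv2.imwrite("pics/c12.png",cv2.resize(p[90:250,180:370],None,fx=3,fy=3,interpolation=2))
E
```

```text
t 23.4 tcp [ 0.6607 -0.0099  0.0904] phi 6.3 w 0.0443 F [-1.  -0.6 -1.1] q6 1.45 tilt [-0.  0. -1.]
turn units 0.0
after turn: x 0.2852 y -0.1875 z 0.0004
```

View pics/c12.png

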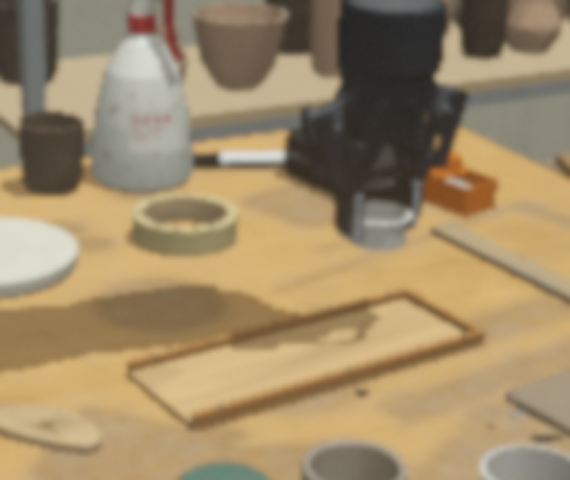

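The ring hangs level in the fingers at (380,225) and the tray is empty. On to the bat.

Emit:
send_rows(moves=[[0.01,-0.0065,0,0],[0.02,-0.013,0,0],[0.03,-0.02,0,0],[0.035,-0.023,0,0],[0.035,-0.023,0,0],[0.035,-0.023,0,0],[0.035,-0.023,0,0],[0.035,-0.023,0,0],[0.025,-0.0165,0,0],[0.017,-0.011,0,0],[0.008,-0.0055,0,0],[0,0,0,0],[0,0,0,0]])

```text
clock: 24.75
eef_pos: [0.4434, 0.2524, 0.0905]
tool_rot: [0.667, 0.745, -0.0, 0.0]
ft_force: [-0.3, -0.3, -0.4]
grip_width: 0.0449
```

```bash
python3 go.py .443 .253 .0205 6.3
```

```text
t 24.75 tcp [0.4434 0.2524 0.0905] phi 6.3 w 0.0449 F [-0.3 -0.3 -0.4] q6 1.98 tilt [-0.    -0.001 -1.   ]
turn units -0.0
after turn: x 0.0007 y -0.0003 z 0.0700
```

Emit:
send_rows(moves=[[0.0006,0,0.01,0],[0,0,0.015,0],[0,0,0.015,0],[0,0,0.015,0],[0,0,0.008,0],[0,0,0.004,0],[0,0,0.002,0],[0,0,0,0],[0,0,0,0]])

```text
clock: 25.65
eef_pos: [0.4438, 0.2536, 0.0224]
tool_rot: [0.667, 0.745, 0.001, 0.0]
ft_force: [-0.5, -0.4, -1.2]
grip_width: 0.0447
```

```bash
python3 go.py .443 .253 .0195 6.3;  python3 - <<'E'
from h import *
p,d=cams.camera("side"); cv2.imwrite("pics/side13.png",p)
cv2.imwrite("pics/c13.png",cv2.resize(p[90:220,100:290],None,fx=4,fy=4,interpolation=2))
E
```

```text
t 25.65 tcp [0.4438 0.2536 0.0224] phi 6.3 w 0.0447 F [-0.5 -0.4 -1.2] q6 1.98 tilt [ 0.001  0.001 -1.   ]
turn units -0.0
after turn: x -0.0005 y -0.0008 z 0.0029
```

View pics/c13.png

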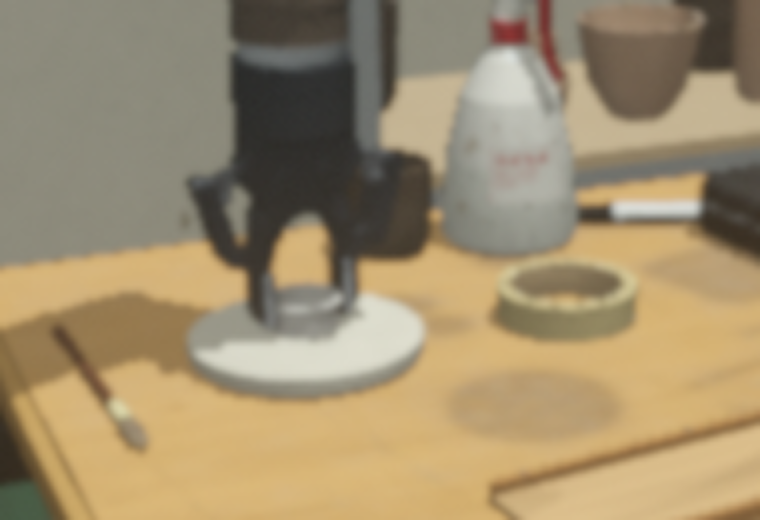

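Emit:
send_rows(moves=[[0,0,0.001,0],[0,0,0.001,0],[0,0,0,0]])

```text
clock: 26.0
eef_pos: [0.4432, 0.2534, 0.0198]
tool_rot: [0.667, 0.745, 0.0, 0.0]
ft_force: [0.3, -0.5, -0.8]
grip_width: 0.0449
```

Emit:
send_rows(moves=[[0,0,0.0006,0],[0,0,0,0]])

```text
clock: 26.2
eef_pos: [0.4433, 0.2534, 0.0194]
tool_rot: [0.667, 0.745, 0.0, 0.0]
ft_force: [-0.9, -0.3, 1.4]
grip_width: 0.0447
```

In contact. Release, rise and look.

Emit:
send_rows(moves=[[0,0,0,0],[0,0,0,0],[0,0,0,0],[0,0,0,0],[0,0,0,0],[0,0,0,0],[0,0,-0.01,0],[0,0,-0.02,0],[0,0,-0.03,0],[0,0,-0.03,0],[0,0,-0.02,0],[0,0,0,0]], claw=1)

```text
clock: 27.4
eef_pos: [0.4456, 0.2547, 0.1333]
tool_rot: [0.667, 0.745, 0.004, 0.001]
ft_force: [0.6, -0.4, 0.2]
grip_width: 0.0853
```

```bash
python3 go.py .6297 -.2458 .13 96.3;  python3 - <<'E'
from h import *
p,d=cams.camera("side"); cv2.imwrite("pics/side14.png",p)
cv2.imwrite("pics/c14.png",cv2.resize(p[90:220,100:290],None,fx=4,fy=4,interpolation=2))
E
```

```text
t 27.4 tcp [0.4456 0.2547 0.1333] phi 6.3 w 0.0853 F [ 0.6 -0.4  0.2] q6 1.98 tilt [ 0.007  0.004 -1.   ]
turn units -15.708
after turn: x -0.1281 y -0.5177 z 0.0033
```

View pics/c14.png

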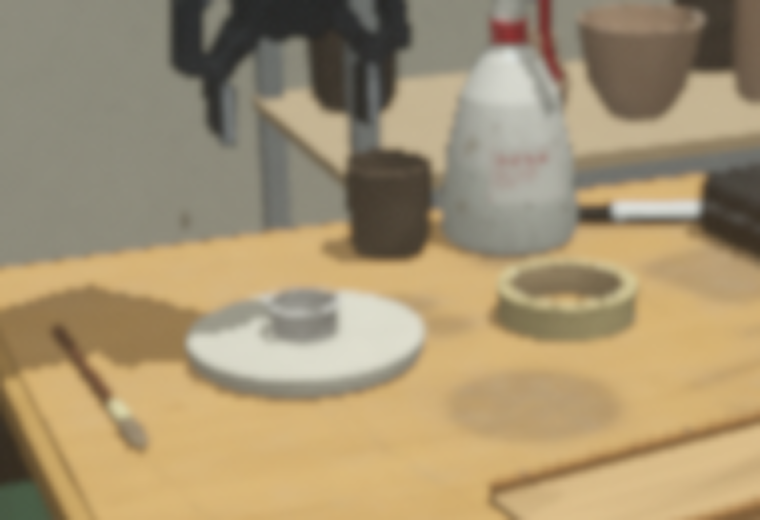

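The small ring sits upright in the middle of the bat (ring base about (305,328), bat centre about (307,338)). Before reaching for the large cutter I'll check the clearance to the slab and vase.

Run:
```python
from m import *
for z in(.02,.06,.12,.18):
    m=(W[...,2]>z)&(W[...,0]>.66)&(W[...,1]<-.08)&(W[...,1]>-.45)
    if m.any():
        X=W[m];print(z,len(X),np.percentile(X,1,axis=0).round(3),np.percentile(X,99,axis=0).round(3))
m=(W[...,2]>.004)&(W[...,1]<-.18)&(W[...,1]>-.31)&(W[...,0]>.672)&(W[...,0]<.8);print("slab",np.percentile(W[m],1,axis=0),np.median(W[m][:,2]))
```

```text
0.02 2550 [ 0.747 -0.372  0.02 ] [ 1.112 -0.195  0.209]
0.06 2069 [ 0.818 -0.289  0.07 ] [ 0.914 -0.194  0.209]
0.12 1765 [ 0.818 -0.29   0.122] [ 0.914 -0.195  0.209]
0.18 1095 [ 0.818 -0.292  0.181] [ 0.916 -0.194  0.209]
slab [ 0.70824915 -0.30871038  0.00485813] 0.012169965240567127
```

Emit:
send_rows(moves=[[0,0,0,-0.98],[0,0,0,-0.98],[0,0,0,-0.98],[0,0,0,-0.98],[0,0,0,-0.98],[0,0,0,-0.98],[0,0,0,-0.98],[0,0,0,-0.98],[0,0,0,-0.98],[0,0,0,-0.98],[0,0,0,-0.98],[0,0,0,-0.98],[0,0,0,-0.98],[0,0,0,-0.98],[0,0,0,-0.98],[0,0,0,-0.98],[0,0,0,-0.03]])

```text
clock: 29.15
eef_pos: [0.4423, 0.2528, 0.1279]
tool_rot: [-0.055, 0.998, -0.001, -0.001]
ft_force: [0.2, 0.6, 0.1]
grip_width: 0.0853
```

```bash
python3 go.py .6297 -.2458 .13 96.3
python3 - <<'E'
from m import *
p,d=cams.camera("top"); cv2.imwrite("pics/top2.png",p);W=world("top",d)
cv2.imwrite("pics/ct2.png",cv2.resize(p[110:280,130:400],None,fx=2.9,fy=2.9,interpolation=2))
E
```

```text
t 29.15 tcp [0.4423 0.2528 0.1279] phi 96.31 w 0.0853 F [0.2 0.6 0.1] q6 0.41 tilt [-0.002 -0.001 -1.   ]
turn units 0.002
after turn: x -0.1315 y -0.5162 z -0.0021
```

View pics/ct2.png

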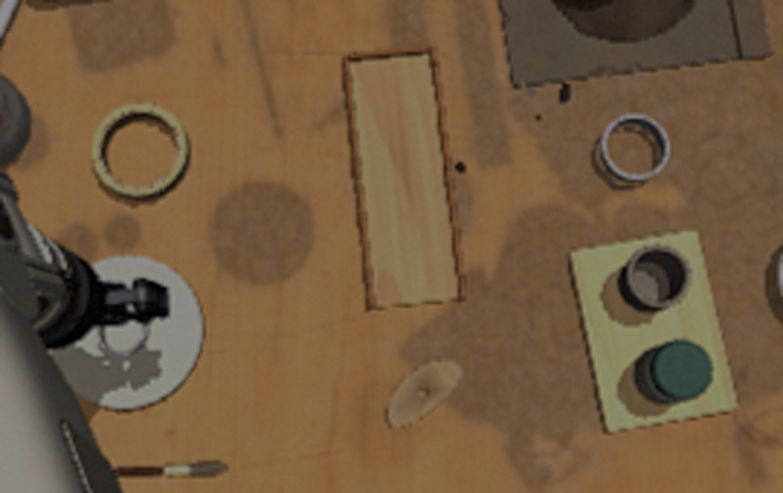

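The top view shows the tray empty and pot and jar inside the board's edges. The jar and pot at known release poses let me check the camera against the robot, and I can refit the tray.

Run:
```python
import m
from m import *
p,d=cams.camera("top");W=world("top",d);Z=cv2.medianBlur(W[...,2].astype(np.float32),3)
def zc(lo,hi,roi,z):
    a,b,c,e=roi;mm=np.zeros(Z.shape,bool);mm[b:e,a:c]=((W[...,2]>lo)&(W[...,2]<hi))[b:e,a:c]
    return circ("top",mm,z)
print("jar",zc(.077,.095,(345,220,385,252),.085), "TCP .4057 -.2674")
print("pot",zc(.059,.08,(335,190,375,222),.068),"TCP .4937 -.2525")
print("lcut",zc(.017,.035,(325,140,372,182),.026))
mm=(Z>.003).astype(np.uint8);r=np.zeros_like(mm);r[118:222,244:295]=mm[118:222,244:295]
cs,_=cv2.findContours(r,0,1);c=max(cs,key=cv2.contourArea);print("tray",cv2.minAreaRect(ray("top",c.reshape(-1,2),.012)[:,:2].astype(np.float32)*1000))
```

```text
jar (array([ 0.405 , -0.2657]), array([ 0.4049, -0.2657]), 'diam', np.float64(52.4), 'res', np.float64(0.8), 58) TCP .4057 -.2674
pot (array([ 0.4926, -0.2521]), array([ 0.4925, -0.2521]), 'diam', np.float64(58.2), 'res', np.float64(0.9), 61) TCP .4937 -.2525
lcut (array([ 0.6293, -0.2463]), array([ 0.6292, -0.2463]), 'diam', np.float64(63.9), 'res', np.float64(0.6), 62)
tray ((603.5096435546875, -16.674457550048828), (263.1009521484375, 98.26522827148438), 6.14180326461792)
```

Run:
```python
from h import *
g=lambda n:cv2.imread(f"pics/side{n}.png",0).astype(np.float32)
def sh(a,b,box):
    x0,y0,x1,y1=box;A=g(a);B=g(b);t=A[y0:y1,x0:x1]
    M=np.eye(2,3,dtype=np.float32)
    cc,M=cv2.findTransformECC(t,B[y0:y1,x0:x1],M,cv2.MOTION_TRANSLATION,(3,200,1e-6));return M[:,2].round(2),round(cc,3)
print("jar 2->3",sh(2,3,(232,208,252,232)),sh(2,3,(236,185,250,228)))
print("bg ctl 2->3",sh(2,3,(290,190,330,215)))
X=np.array([.514,-.029,.02]);print("px per mm: y",proj("side",X+[0,.001,0])-proj("side",X),"x",proj("side",X+[.001,0,0])-proj("side",X))
print("pot 7->8 n/a")
```

```text
jar 2->3 (array([-0.2 ,  0.44], dtype=float32), 0.791) (array([2.86, 0.13], dtype=float32), 0.942)
bg ctl 2->3 (array([-0.,  0.], dtype=float32), 1.0)
px per mm: y [[-0.20627053 -0.19642985]] x [[ 0.42322626 -0.08763676]]
pot 7->8 n/a
```

The camera and robot agree to within 1–2 mm. Now to the large cutter.

Emit:
send_rows(moves=[[-0.004,-0.016,0,0],[-0.007,-0.028,0,0],[-0.01,-0.04,0,0],[-0.01,-0.04,0,0],[-0.01,-0.04,0,0],[-0.01,-0.04,0,0],[-0.01,-0.04,0,0],[-0.01,-0.04,0,0],[-0.01,-0.04,0,0],[-0.01,-0.04,0,0],[-0.01,-0.04,0,0],[-0.01,-0.04,0,0],[-0.01,-0.035,0,0],[-0.007,-0.025,0,0],[-0.0035,-0.012,0,0],[0,0,0,0],[0,0,0,0]])

```text
clock: 30.95
eef_pos: [0.6301, -0.2447, 0.1283]
tool_rot: [-0.055, 0.999, 0.001, -0.001]
ft_force: [-0.2, 0.7, 0.1]
grip_width: 0.0849
```

```bash
python3 go.py .630 -.2465 .014 96.3
```

```text
t 30.95 tcp [ 0.6301 -0.2447  0.1283] phi 96.25 w 0.0849 F [-0.2  0.7  0.1] q6 -0.48 tilt [-0.002  0.001 -1.   ]
turn units -0.009
after turn: x 0.0003 y -0.0018 z 0.1143
```

Emit:
send_rows(moves=[[0,-0.0018,0.01,0],[0,0,0.02,0],[0,0,0.02,0],[0,0,0.02,0],[0,0,0.02,0],[0,0,0.012,0],[0,0,0.008,0],[0,0,0.003,0],[0,0,0,0],[0,0,0,0]])

```text
clock: 31.95
eef_pos: [0.6316, -0.2471, 0.0172]
tool_rot: [-0.055, 0.998, -0.0, 0.001]
ft_force: [-0.4, 0.3, -0.3]
grip_width: 0.0856
```

```bash
python3 go.py .630 -.2465 .005 96.3;  python3 - <<'E'
from h import *
p,d=cams.camera("side"); cv2.imwrite("pics/side15.png",p)
cv2.imwrite("pics/c15.png",cv2.resize(p[150:290,270:440],None,fx=4,fy=4,interpolation=2))
E
```

```text
t 31.95 tcp [ 0.6316 -0.2471  0.0172] phi 96.32 w 0.0856 F [-0.4  0.3 -0.3] q6 -0.48 tilt [ 0.002 -0.001 -1.   ]
turn units 0.003
after turn: x 0.0016 y 0.0007 z 0.0122
```

View pics/c15.png

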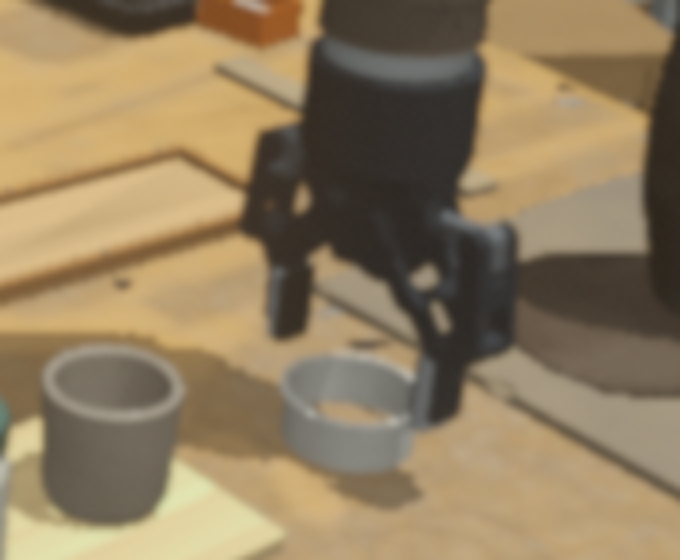

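The fingers straddle the large ring at (350,410), with the tips still just above its rim. Lower and close.

Emit:
send_rows(moves=[[0.0015,0.0005,0.006,0],[0,0,0.005,0],[0,0,0.001,0],[0,0,0,0],[0,0,0,0]])

```text
clock: 32.5
eef_pos: [0.6293, -0.2465, 0.0041]
tool_rot: [-0.055, 0.998, 0.0, -0.0]
ft_force: [0.2, -0.7, -0.1]
grip_width: 0.0854
```

Emit:
send_rows(moves=[[0,0,0,0],[0,0,0,0],[0,0,0,0],[0,0,0,0],[0,0,0,0],[0,0,0,0],[0,0,0,0]], claw=-1)

```text
clock: 33.2
eef_pos: [0.6302, -0.2468, 0.0053]
tool_rot: [-0.055, 0.998, -0.0, 0.001]
ft_force: [1.4, 0.0, 5.7]
grip_width: 0.0631
```

Emit:
send_rows(moves=[[0,0,-0.002,0],[0,0,-0.005,0],[0,0,-0.01,0],[0,0,-0.02,0],[0,0,-0.025,0],[0,0,-0.025,0],[0,0,-0.015,0],[0,0,0,0],[0,0,0,0]])

```text
clock: 34.1
eef_pos: [0.6293, -0.2465, 0.1063]
tool_rot: [-0.055, 0.998, -0.0, 0.0]
ft_force: [-0.8, 0.2, -1.1]
grip_width: 0.0628
```

```bash
python3 go.py .662 -.0098 .11 6.3;  python3 - <<'E'
from h import *
p,d=cams.camera("side"); cv2.imwrite("pics/side16.png",p)
cv2.imwrite("pics/c16.png",cv2.resize(p[110:290,250:440],None,fx=3,fy=3,interpolation=2))
E
```

```text
t 34.1 tcp [ 0.6293 -0.2465  0.1063] phi 96.31 w 0.0628 F [-0.8  0.2 -1.1] q6 -0.48 tilt [ 0. -0. -1.]
turn units 15.711
after turn: x 0.2317 y 0.0585 z -0.0037
```

View pics/c16.png

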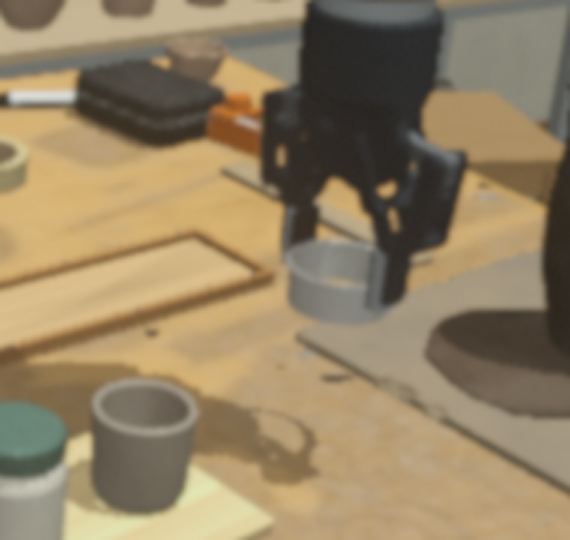

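The large ring is held level at (335,280). I'll turn the jaws along the lane and go above the lane end.

Emit:
send_rows(moves=[[0,0,0,0.98],[0,0,0,0.98],[0,0,0,0.98],[0,0,0,0.98],[0,0,0,0.98],[0,0,0,0.98],[0,0,0,0.98],[0,0,0,0.98],[0,0,0,0.98],[0,0,0,0.98],[0,0,0,0.98],[0,0,0,0.98],[0,0,0,0.98],[0,0,0,0.98],[0,0,0,0.98],[0,0,0,0.98],[0,0,0,0.03]])

```text
clock: 35.85
eef_pos: [0.6283, -0.2461, 0.1042]
tool_rot: [0.667, 0.745, -0.001, -0.002]
ft_force: [-0.3, -0.3, -0.3]
grip_width: 0.0631
```

Emit:
send_rows(moves=[[0.01,0.0025,0,0],[0.02,0.005,0,0],[0.03,0.0075,0,0],[0.03,0.0075,0,0],[0.03,0.0075,0,0],[0.03,0.0075,0,0],[0.03,0.0075,0,0],[0.025,0.0065,0,0],[0.0175,0.005,0,0],[0.009,0.0025,0,0],[0,0,0,0],[0,0,0,0]])

```text
clock: 37.05
eef_pos: [0.6624, -0.0107, 0.106]
tool_rot: [0.667, 0.745, -0.0, 0.0]
ft_force: [-0.7, -0.5, -0.8]
grip_width: 0.0629
```

```bash
python3 go.py .6617 -.0099 .0123 6.3
```

```text
t 37.05 tcp [ 0.6624 -0.0107  0.106 ] phi 6.28 w 0.0629 F [-0.7 -0.5 -0.8] q6 1.45 tilt [-0.    -0.001 -1.   ]
turn units -0.003
after turn: x 0.0008 y -0.0006 z 0.0937
```

Emit:
send_rows(moves=[[0.0008,-0.0006,0.01,0],[0,0,0.02,0],[0,0,0.02,0],[0,0,0.015,0],[0,0,0.008,0],[0,0,0.003,0],[0,0,0,0],[0,0,0,0]])

```text
clock: 37.85
eef_pos: [0.6626, -0.0095, 0.0311]
tool_rot: [0.667, 0.745, 0.001, 0.001]
ft_force: [-0.2, -0.6, -0.9]
grip_width: 0.0631
```

```bash
python3 go.py .6617 -.0099 .0113 6.3;  python3 - <<'E'
from h import *
p,d=cams.camera("side"); cv2.imwrite("pics/side17.png",p)
cv2.imwrite("pics/c17.png",cv2.resize(p[120:250,230:380],None,fx=4,fy=4,interpolation=2))
E
```

```text
t 37.85 tcp [ 0.6626 -0.0095  0.0311] phi 6.28 w 0.0631 F [-0.2 -0.6 -0.9] q6 1.45 tilt [ 0.002 -0.    -1.   ]
turn units -0.003
after turn: x -0.0003 y -0.0009 z 0.0198
```

View pics/c17.png

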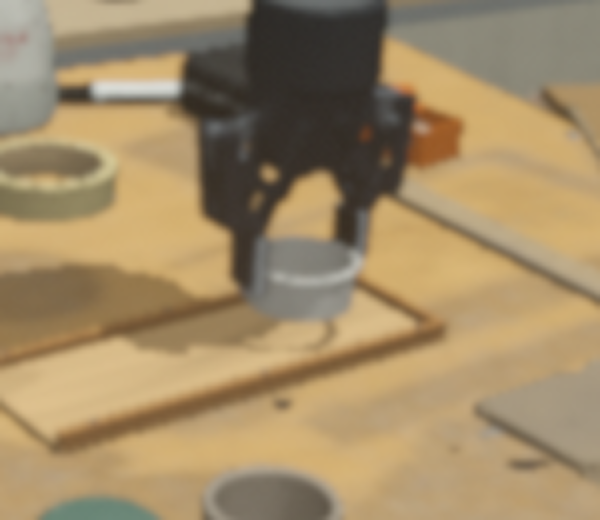

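The ring is level and centred over the lane, at (303,280). I'll lower it to contact.

Emit:
send_rows(moves=[[0,0,0.006,0],[0,0,0.005,0],[0,0,0.004,0],[0,0,0.002,0],[0,0,0,0],[0,0,0,0]])

```text
clock: 38.5
eef_pos: [0.6619, -0.0092, 0.0131]
tool_rot: [0.667, 0.745, -0.0, -0.0]
ft_force: [-0.2, 0.1, 0.2]
grip_width: 0.0629
```

Emit:
send_rows(moves=[[0,0,0.001,0],[0,0,0.0006,0],[0,0,0,0]])

```text
clock: 38.8
eef_pos: [0.6619, -0.0092, 0.0116]
tool_rot: [0.667, 0.745, -0.0, -0.0]
ft_force: [-0.7, -0.5, -0.4]
grip_width: 0.0629
```

Emit:
send_rows(moves=[[0,0,0.0006,0],[0,0,0,0]])

```text
clock: 39.0
eef_pos: [0.662, -0.0093, 0.0113]
tool_rot: [0.667, 0.745, 0.0, 0.0]
ft_force: [-1.1, -0.6, 0.7]
grip_width: 0.0625
```

Emit:
send_rows(moves=[[0,0,0,0],[0,0,0,0],[0,0,0,0],[0,0,0,0],[0,0,0,0],[0,0,0,0],[0,0,-0.01,0],[0,0,-0.02,0],[0,0,-0.03,0],[0,0,-0.04,0],[0,0,-0.02,0],[0,0,0,0],[0,0,0,0]], claw=1)

```text
clock: 40.3
eef_pos: [0.6622, -0.0092, 0.1318]
tool_rot: [0.667, 0.745, 0.001, 0.001]
ft_force: [-0.6, 1.0, -1.2]
grip_width: 0.0854
```

```bash
python3 go.py .4937 -.2525 .13 96.3;  python3 - <<'E'
from h import *
p,d=cams.camera("side"); cv2.imwrite("pics/side18.png",p)
cv2.imwrite("pics/c18.png",cv2.resize(p[120:250,230:380],None,fx=4,fy=4,interpolation=2))
E
```

```text
t 40.3 tcp [ 0.6622 -0.0092  0.1318] phi 6.3 w 0.0854 F [-0.6  1.  -1.2] q6 1.45 tilt [ 0.002 -0.    -1.   ]
turn units -15.707
after turn: x 0.1942 y -0.2234 z 0.0018
```

View pics/c18.png

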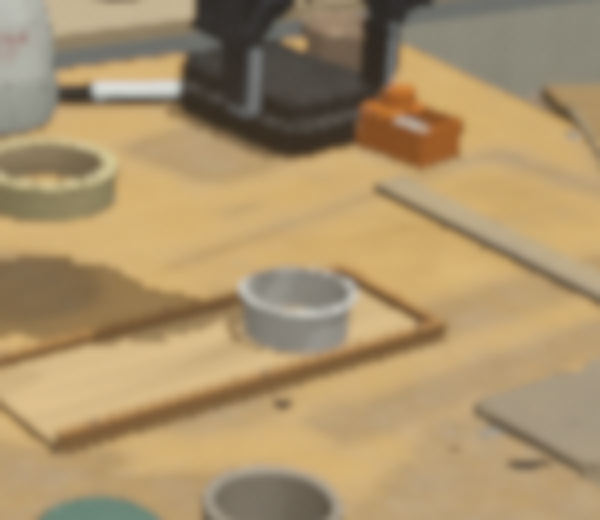

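The large cutter stands flat at the lane end, at (298,310). Next, the pot goes back.

Emit:
send_rows(moves=[[0,0,0,-0.98],[0,0,0,-0.98],[0,0,0,-0.98],[0,0,0,-0.98],[0,0,0,-0.98],[0,0,0,-0.98],[0,0,0,-0.98],[0,0,0,-0.98],[0,0,0,-0.98],[0,0,0,-0.98],[0,0,0,-0.98],[0,0,0,-0.98],[0,0,0,-0.98],[0,0,0,-0.98],[0,0,0,-0.98],[0,0,0,-0.98],[0,0,0,-0.03]])

```text
clock: 42.05
eef_pos: [0.6606, -0.0092, 0.1287]
tool_rot: [-0.055, 0.998, 0.0, -0.002]
ft_force: [1.2, 0.7, 0.1]
grip_width: 0.0856
```

Emit:
send_rows(moves=[[0.008,-0.01,0,0],[0.017,-0.02,0,0],[0.024,-0.028,0,0],[0.026,-0.03,0,0],[0.026,-0.03,0,0],[0.026,-0.03,0,0],[0.026,-0.03,0,0],[0.022,-0.024,0,0],[0.013,-0.014,0,0],[0.006,-0.0075,0,0],[0,0,0,0],[0,0,0,0]])

```text
clock: 43.25
eef_pos: [0.4938, -0.2523, 0.1309]
tool_rot: [-0.055, 0.998, 0.0, 0.0]
ft_force: [0.2, 0.4, 0.3]
grip_width: 0.0856
```

```bash
python3 go.py .4937 -.2525 .0262 96.3
```

```text
t 43.25 tcp [ 0.4938 -0.2523  0.1309] phi 96.29 w 0.0856 F [0.2 0.4 0.3] q6 -0.58 tilt [ 0.  0. -1.]
turn units -0.002
after turn: x 0.0001 y -0.0001 z 0.1047
```

Emit:
send_rows(moves=[[0,0,0.01,0],[0,0,0.02,0],[0,0,0.02,0],[0,0,0.02,0],[0,0,0.015,0],[0,0,0.01,0],[0,0,0.0065,0],[0,0,0.002,0],[0,0,0,0],[0,0,0,0],[0,0,0,0]])

```text
clock: 44.35
eef_pos: [0.4942, -0.253, 0.0282]
tool_rot: [-0.055, 0.998, -0.0, 0.001]
ft_force: [0.3, -0.1, -0.2]
grip_width: 0.0854
```

Emit:
send_rows(moves=[[0,0,0.0015,0],[0,0,0,0],[0,0,0,0]])

```text
clock: 44.65
eef_pos: [0.4936, -0.2527, 0.0261]
tool_rot: [-0.055, 0.998, -0.0, 0.0]
ft_force: [-0.4, -0.5, 0.1]
grip_width: 0.0854
```

Emit:
send_rows(moves=[[0,0,0,0],[0,0,0,0],[0,0,0,0],[0,0,0,0],[0,0,0,0],[0,0,0,0],[0,0,0,0]], claw=-1)

```text
clock: 45.35
eef_pos: [0.494, -0.253, 0.0264]
tool_rot: [-0.055, 0.998, -0.0, 0.0]
ft_force: [0.7, -1.1, 4.4]
grip_width: 0.0578
```

Emit:
send_rows(moves=[[0,0,-0.002,0],[0,0,-0.005,0],[0,0,-0.01,0],[0,0,-0.015,0],[0,0,-0.02,0],[0,0,-0.02,0],[0,0,-0.015,0],[0,0,-0.01,0],[0,0,0,0],[0,0,0,0]])

```text
clock: 46.35
eef_pos: [0.4934, -0.2525, 0.1228]
tool_rot: [-0.055, 0.998, 0.0, -0.0]
ft_force: [0.1, 0.9, -0.5]
grip_width: 0.0577
```

```bash
python3 go.py .5872 -.018 .123 96.3;  python3 - <<'E'
from h import *
p,d=cams.camera("side"); cv2.imwrite("pics/side19.png",p)
cv2.imwrite("pics/c19.png",cv2.resize(p[120:340,180:390],None,fx=2.6,fy=2.6,interpolation=2))
E
```

```text
t 46.35 tcp [ 0.4934 -0.2525  0.1228] phi 96.32 w 0.0577 F [ 0.1  0.9 -0.5] q6 -0.58 tilt [-0.  0. -1.]
turn units 0.003
after turn: x -0.1190 y 0.2228 z -0.0002
```

View pics/c19.png

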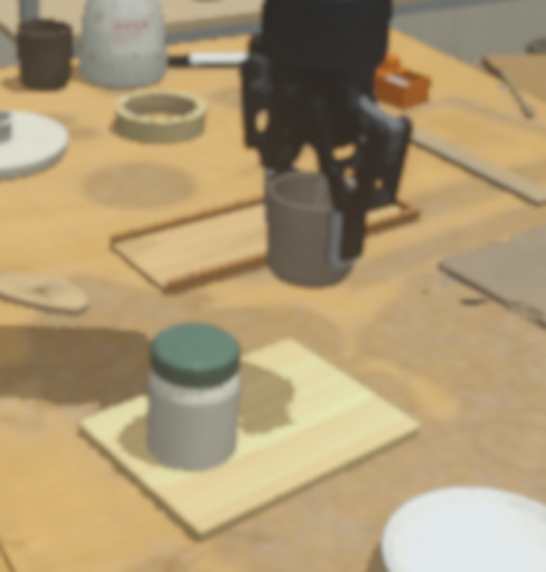

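The pot is held upright at (310,230). Carrying it to the tray.

Emit:
send_rows(moves=[[-0.005,0.01,0,0],[-0.01,0.02,0,0],[-0.016,0.03,0,0],[-0.016,0.03,0,0],[-0.016,0.03,0,0],[-0.016,0.03,0,0],[-0.016,0.03,0,0],[-0.013,0.024,0,0],[-0.008,0.0135,0,0],[-0.003,0.0053,0,0],[0,0,0,0],[0,0,0,0]])

```text
clock: 47.6
eef_pos: [0.5869, -0.019, 0.1227]
tool_rot: [-0.055, 0.999, -0.0, -0.0]
ft_force: [-0.5, -1.1, -1.1]
grip_width: 0.0577
```

```bash
python3 go.py .5872 -.018 .0232 96.3
```

```text
t 47.6 tcp [ 0.5869 -0.019   0.1227] phi 96.26 w 0.0577 F [-0.5 -1.1 -1.1] q6 -0.14 tilt [-0.001 -0.    -1.   ]
turn units -0.008
after turn: x -0.0004 y 0.0010 z 0.0995
```

Emit:
send_rows(moves=[[0,0.001,0.01,0],[0,0,0.02,0],[0,0,0.02,0],[0,0,0.02,0],[0,0,0.014,0],[0,0,0.008,0],[0,0,0.004,0],[0,0,0,0],[0,0,0,0],[0,0,0,0]])

```text
clock: 48.6
eef_pos: [0.5881, -0.0172, 0.0279]
tool_rot: [-0.055, 0.998, -0.0, 0.001]
ft_force: [-0.3, -0.1, -0.8]
grip_width: 0.0577
```

```bash
python3 go.py .5872 -.018 .0225 96.3
```

```text
t 48.6 tcp [ 0.5881 -0.0172  0.0279] phi 96.31 w 0.0577 F [-0.3 -0.1 -0.8] q6 -0.14 tilt [ 0.002 -0.    -1.   ]
turn units 0.001
after turn: x 0.0010 y -0.0007 z 0.0054
```

Emit:
send_rows(moves=[[0.0005,-0.0007,0.002,0],[0,0,0.0015,0],[0,0,0.0005,0],[0,0,0,0],[0,0,0,0]])

```text
clock: 49.1
eef_pos: [0.5869, -0.0179, 0.023]
tool_rot: [-0.055, 0.998, -0.0, 0.0]
ft_force: [-0.4, 0.9, -0.7]
grip_width: 0.0577
```

Emit:
send_rows(moves=[[0,0,0.0007,0],[0,0,0,0]])

```text
clock: 49.3
eef_pos: [0.5871, -0.0179, 0.0225]
tool_rot: [-0.055, 0.998, -0.0, 0.0]
ft_force: [0.3, -0.5, 0.7]
grip_width: 0.058
```

Touching the floor at the recorded pose. Release, rise and check.

Emit:
send_rows(moves=[[0,0,0,0],[0,0,0,0],[0,0,0,0],[0,0,0,0],[0,0,0,0],[0,0,0,0],[0,0,-0.01,0],[0,0,-0.02,0],[0,0,-0.03,0],[0,0,-0.03,0],[0,0,-0.02,0],[0,0,0,0],[0,0,0,0]], claw=1)

```text
clock: 50.6
eef_pos: [0.5871, -0.0179, 0.1329]
tool_rot: [-0.055, 0.998, -0.0, 0.001]
ft_force: [-0.9, -0.3, -0.8]
grip_width: 0.0853
```

```bash
python3 go.py .4057 -.2674 .13 96.3;  python3 - <<'E'
from h import *
p,d=cams.camera("side"); cv2.imwrite("pics/side20.png",p)
cv2.imwrite("pics/c20.png",cv2.resize(p[120:340,180:390],None,fx=2.6,fy=2.6,interpolation=2))
E
```

```text
t 50.6 tcp [ 0.5871 -0.0179  0.1329] phi 96.31 w 0.0853 F [-0.9 -0.3 -0.8] q6 -0.14 tilt [ 0.001 -0.    -1.   ]
turn units 0.002
after turn: x 0.2077 y -0.2281 z 0.0029
```

View pics/c20.png

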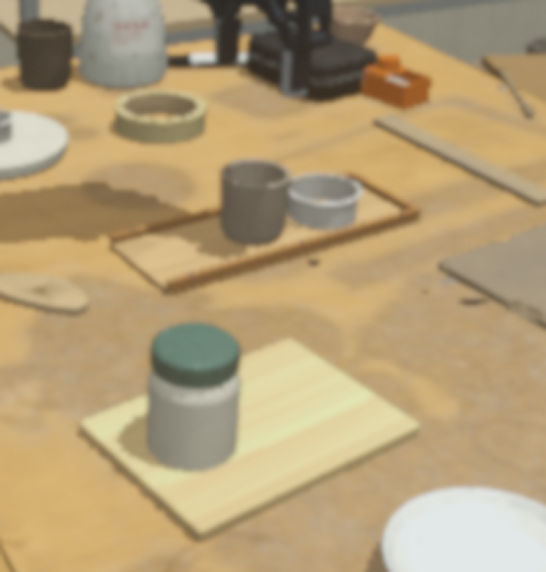

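The pot is back in the tray in front of the large cutter. Now the jar.

Emit:
send_rows(moves=[[0.01,-0.011,0,0],[0.02,-0.022,0,0],[0.026,-0.028,0,0],[0.026,-0.028,0,0],[0.026,-0.028,0,0],[0.026,-0.028,0,0],[0.026,-0.028,0,0],[0.023,-0.026,0,0],[0.016,-0.019,0,0],[0.0087,-0.0101,0,0],[0,0,0,0],[0,0,0,0]])

```text
clock: 51.85
eef_pos: [0.4053, -0.267, 0.1318]
tool_rot: [-0.055, 0.998, 0.001, -0.0]
ft_force: [0.6, 0.2, -0.6]
grip_width: 0.0854
```

```bash
python3 go.py .4057 -.2674 .0282 96.3
python3 - <<'E'
from m import *
p,d=cams.camera("top");cv2.imwrite("pics/top3.png",p);W=world("top",d)
cv2.imwrite("pics/ct3.png",cv2.resize(p[110:280,130:400],None,fx=2.9,fy=2.9,interpolation=2))
def zc(lo,hi,roi,z):
    a,b,c,e=roi;mm=np.zeros(d.shape,bool);mm[b:e,a:c]=((W[...,2]>lo)&(W[...,2]<hi))[b:e,a:c]
    return circ("top",mm,z)
print("pot",zc(.055,.075,(250,158,290,184),.064),"start .5857 -.0186")
print("lcut",zc(.022,.04,(250,130,285,161),.032))
print("bat",zc(.006,.06,(135,185,212,262),.016))
print("scut",zc(.026,.06,(150,200,200,250),.038))
E
```

```text
t 51.85 tcp [ 0.4053 -0.267   0.1318] phi 96.3 w 0.0854 F [ 0.6  0.2 -0.6] q6 -0.69 tilt [-0.001  0.001 -1.   ]
turn units -0.0
after turn: x -0.0003 y -0.0004 z 0.1036
pot (array([ 0.5854, -0.018 ]), array([ 0.5854, -0.018 ]), 'diam', np.float64(57.7), 'res', np.float64(0.9), 59) start .5857 -.0186
lcut (array([ 0.6607, -0.0103]), array([ 0.6606, -0.0103]), 'diam', np.float64(63.8), 'res', np.float64(0.8), 62)
bat (array([0.4428, 0.2526]), array([0.4421, 0.2526]), 'diam', np.float64(147.1), 'res', np.float64(0.9), 150)
scut (array([0.442 , 0.2525]), array([0.4419, 0.2525]), 'diam', np.float64(46.2), 'res', np.float64(0.7), 47)
```

View pics/ct3.png

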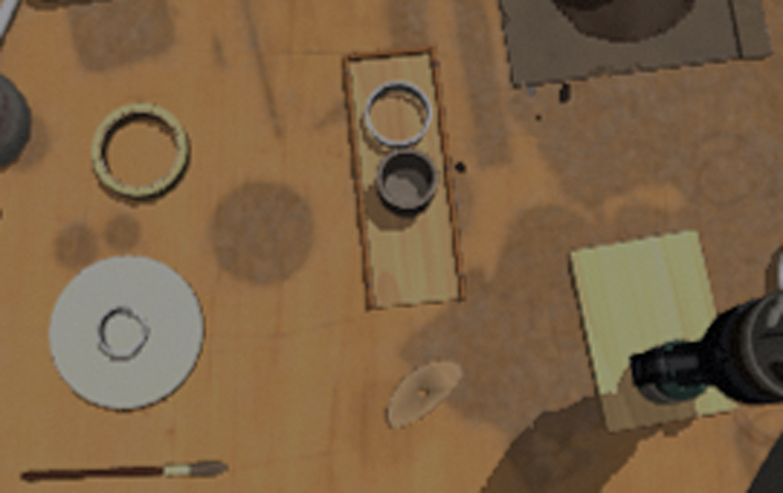

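The pot is within 0.7 mm of its start. The large cutter is where the small one was, and the small ring is within 1 mm of the bat's centre. Now I'll grasp the jar.

Emit:
send_rows(moves=[[0,0,0.01,0],[0,0,0.02,0],[0,0,0.02,0],[0,0,0.02,0],[0,0,0.015,0],[0,0,0.01,0],[0,0,0.006,0],[0,0,0.002,0],[0,0,0,0],[0,0,0,0],[0,0,0,0]])

```text
clock: 53.0
eef_pos: [0.406, -0.2678, 0.03]
tool_rot: [-0.055, 0.998, -0.0, 0.001]
ft_force: [0.1, 0.7, 0.0]
grip_width: 0.0857
```

Emit:
send_rows(moves=[[0,0,0.0015,0],[0,0,0,0],[0,0,0,0]])

```text
clock: 53.3
eef_pos: [0.4055, -0.2675, 0.0279]
tool_rot: [-0.055, 0.998, -0.0, 0.0]
ft_force: [-0.0, 0.4, 0.5]
grip_width: 0.0849
```

Emit:
send_rows(moves=[[0,0,0,0],[0,0,0,0],[0,0,0,0],[0,0,0,0],[0,0,0,0],[0,0,0,0],[0,0,0,0]], claw=-1)

```text
clock: 54.0
eef_pos: [0.4058, -0.2676, 0.0283]
tool_rot: [-0.055, 0.998, -0.0, 0.0]
ft_force: [-0.6, 0.3, 6.0]
grip_width: 0.0545
```

Emit:
send_rows(moves=[[0,0,-0.002,0],[0,0,-0.005,0],[0,0,-0.01,0],[0,0,-0.015,0],[0,0,-0.02,0],[0,0,-0.02,0],[0,0,-0.015,0],[0,0,-0.01,0],[0,0,0,0],[0,0,0,0]])

```text
clock: 55.0
eef_pos: [0.4053, -0.2673, 0.1246]
tool_rot: [-0.055, 0.998, 0.0, -0.0]
ft_force: [0.1, 0.0, -2.1]
grip_width: 0.0548
```

```bash
python3 go.py .5150 -.029 .123 96.3;  python3 - <<'E'
from h import *
p,d=cams.camera("side"); cv2.imwrite("pics/side21.png",p)
cv2.imwrite("pics/c21.png",cv2.resize(p[120:340,180:390],None,fx=2.6,fy=2.6,interpolation=2))
E
```

```text
t 55.0 tcp [ 0.4053 -0.2673  0.1246] phi 96.31 w 0.0548 F [ 0.1  0.  -2.1] q6 -0.69 tilt [-0.  0. -1.]
turn units 0.002
after turn: x -0.1352 y 0.2249 z 0.0016
```

View pics/c21.png

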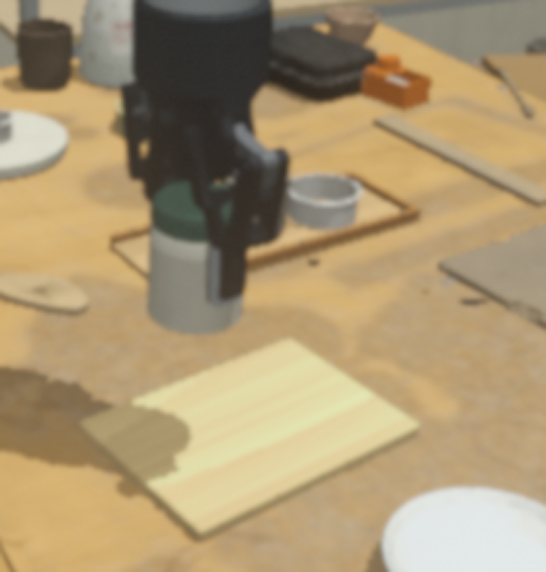

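The jar is lifted upright. Carrying it to the tray.

Emit:
send_rows(moves=[[-0.006,0.01,0,0],[-0.012,0.02,0,0],[-0.015,0.025,0,0],[-0.018,0.03,0,0],[-0.018,0.03,0,0],[-0.018,0.03,0,0],[-0.018,0.03,0,0],[-0.015,0.025,0,0],[-0.0102,0.0165,0,0],[-0.005,0.0085,0,0],[0,0,0,0],[0,0,0,0]])

```text
clock: 56.25
eef_pos: [0.5145, -0.0292, 0.1243]
tool_rot: [-0.055, 0.998, -0.0, -0.001]
ft_force: [-0.2, -0.2, -0.8]
grip_width: 0.0544
```

```bash
python3 go.py .5150 -.029 .0250 96.3
```

```text
t 56.25 tcp [ 0.5145 -0.0292  0.1243] phi 96.31 w 0.0544 F [-0.2 -0.2 -0.8] q6 -0.17 tilt [-0.001 -0.    -1.   ]
turn units 0.003
after turn: x -0.0005 y 0.0001 z 0.0993
```

Emit:
send_rows(moves=[[0,0,0.01,0],[0,0,0.02,0],[0,0,0.02,0],[0,0,0.02,0],[0,0,0.014,0],[0,0,0.008,0],[0,0,0.004,0],[0,0,0,0],[0,0,0,0],[0,0,0,0]])

```text
clock: 57.25
eef_pos: [0.5159, -0.029, 0.0296]
tool_rot: [-0.055, 0.998, -0.0, 0.001]
ft_force: [0.5, -0.3, -1.6]
grip_width: 0.0547
```

```bash
python3 go.py .5150 -.029 .0245 96.3;  python3 - <<'E'
from h import *
p,d=cams.camera("side"); cv2.imwrite("pics/side22.png",p)
cv2.imwrite("pics/c22.png",cv2.resize(p[120:260,190:350],None,fx=3.6,fy=3.6,interpolation=2))
E
```

```text
t 57.25 tcp [ 0.5159 -0.029   0.0296] phi 96.31 w 0.0547 F [ 0.5 -0.3 -1.6] q6 -0.17 tilt [ 0.002 -0.    -1.   ]
turn units 0.002
after turn: x 0.0009 y 0.0001 z 0.0051
```

View pics/c22.png

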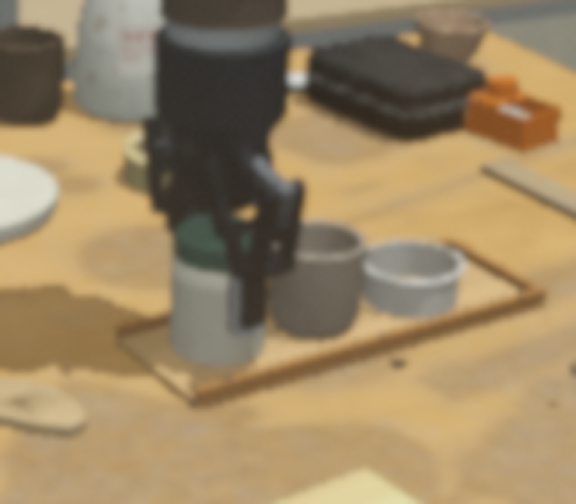

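The jar hangs just above its place, clear of the pot. The last 5 mm:

Emit:
send_rows(moves=[[0.0003,0,0.002,0],[0,0,0.0015,0],[0,0,0,0],[0,0,0,0]])

```text
clock: 57.7
eef_pos: [0.5148, -0.0289, 0.0252]
tool_rot: [-0.055, 0.998, 0.0, -0.0]
ft_force: [-0.2, 0.5, -0.9]
grip_width: 0.0546
```

Emit:
send_rows(moves=[[0,0,0.001,0],[0,0,0,0]])

```text
clock: 57.9
eef_pos: [0.515, -0.029, 0.0243]
tool_rot: [-0.055, 0.998, -0.0, 0.0]
ft_force: [0.4, 0.5, -1.1]
grip_width: 0.055
```

Emit:
send_rows(moves=[[0,0,0.0005,0],[0,0,0,0]])

```text
clock: 58.1
eef_pos: [0.5151, -0.029, 0.0243]
tool_rot: [-0.055, 0.998, -0.0, 0.0]
ft_force: [-1.6, 0.2, 3.2]
grip_width: 0.0549
```

Contact. I'll release, rise and back away so the top camera can see.

Emit:
send_rows(moves=[[0,0,0,0],[0,0,0,0],[0,0,0,0],[0,0,0,0],[0,0,0,0],[0,0,0,0],[0,0,-0.01,0],[0,0,-0.02,0],[0,0,-0.03,0],[0,0,-0.04,0],[0,0,-0.03,0],[0,0,0,0]], claw=1)

```text
clock: 59.3
eef_pos: [0.5184, -0.0292, 0.1596]
tool_rot: [-0.055, 0.998, -0.001, 0.005]
ft_force: [1.3, -1.1, -0.6]
grip_width: 0.0851
```

Emit:
send_rows(moves=[[0.01,-0.02,0,0],[0.01,-0.03,0,0],[0.01,-0.04,0,0],[0.01,-0.04,0,0],[0.01,-0.04,0,0],[0.01,-0.04,0,0],[0.01,-0.04,0,0],[0.01,-0.02,0,0],[0,0,0,0],[0,0,0,0]])

```text
clock: 60.3
eef_pos: [0.4644, -0.3061, 0.1533]
tool_rot: [-0.054, 0.999, 0.001, -0.0]
ft_force: [-0.5, 0.2, 1.0]
grip_width: 0.0852
```

```bash
python3 go.py
python3 - <<'E'
from m import *
s,_=cams.camera("side")
p,d=cams.camera("top");cv2.imwrite("pics/top4.png",p);W=world("top",d)
cv2.imwrite("pics/ct4.png",cv2.resize(np.hstack([p[110:260,135:335],s[120:270,180:380]]),None,fx=2,fy=2,interpolation=2))
def zc(lo,hi,roi,z):
    a,b,c,e=roi;mm=np.zeros(d.shape,bool);mm[b:e,a:c]=((W[...,2]>lo)&(W[...,2]<hi))[b:e,a:c]
    return circ("top",mm,z)
print("jar",zc(.073,.09,(255,178,295,215),.081),"start .5141 -.0296")
print("pot",zc(.055,.075,(250,158,290,184),.064),"start .5857 -.0186")
print("lcut",zc(.022,.04,(250,130,285,161),.032),"scut start .6609 -.0101")
print("bat",zc(.006,.06,(135,185,212,262),.016));print("scut",zc(.026,.06,(150,200,200,250),.038))
d=np.load("top0.npy");W0=world("top",d)
g0=cv2.imread("pics/top0.png").astype(int);g=p.astype(int)
print("rib/tape diff",abs(g-g0)[230:262,258:295].max(),abs(g-g0)[140:185,155:200].max())
E
```

```text
t 60.3 tcp [ 0.4644 -0.3061  0.1533] phi 96.24 w 0.0852 F [-0.5  0.2  1. ] q6 -0.69 tilt [-0.001  0.001 -1.   ]
jar (array([ 0.5139, -0.0284]), array([ 0.5138, -0.0284]), 'diam', np.float64(51.7), 'res', np.float64(0.9), 56) start .5141 -.0296
pot (array([ 0.5854, -0.018 ]), array([ 0.5853, -0.0179]), 'diam', np.float64(57.7), 'res', np.float64(0.8), 59) start .5857 -.0186
lcut (array([ 0.6608, -0.0103]), array([ 0.6607, -0.0103]), 'diam', np.float64(63.7), 'res', np.float64(0.8), 62) scut start .6609 -.0101
bat (array([0.4428, 0.2526]), array([0.4421, 0.2526]), 'diam', np.float64(147.1), 'res', np.float64(0.9), 149)
scut (array([0.442 , 0.2526]), array([0.4419, 0.2525]), 'diam', np.float64(46.2), 'res', np.float64(0.7), 47)
rib/tape diff 10 11
```

View pics/ct4.png

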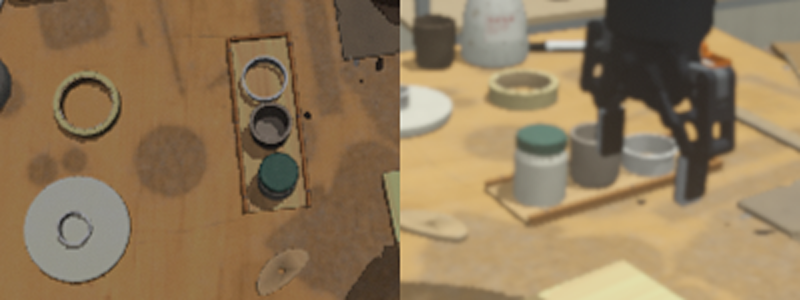

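Jar and pot stand upright within 1.2 mm and 0.7 mm of their start. The large cutter is at the lane end, the small one is centred on the bat, and the rib and tape are unmoved. The gripper is clear of everything, so I'm handing in.

```bash
python3 -c "
from workcell import order
print(order.job_done())"
```

```text
the job is handed in; nothing more can be done
None
```

The job is done and handed in at about 60 s on the robot's clock. I moved the jar and pot to the plywood board, set the small cutter on the bat and put the large cutter in its place in the tray. The pot and then the jar went back to the tray last.

The last top-camera checks, with the gripper clear of everything:
- **Jar and pot:** both upright in the tray, the jar about 1.2 mm and the pot about 0.7 mm from where they started.
- **Large cutter:** within 0.3 mm of where the small cutter stood.
- **Small cutter:** within 1 mm of the bat's centre.
- **Tape roll and wooden rib:** unchanged between the first and last pictures.

No check failed. The camera and the robot disagreed by 1–2 mm, which is within the stated calibration. The image check on whether the jar moved when first gripped was inconclusive. The gripper also read the jar about 3.5 mm narrower than its stated 58 mm, and both rings about 3–4 mm narrower than stated. The highest wrist force I read was about 7 N.

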